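# Fetch the ferrule block from behind the glue pots

## Robot

A 6-joint arm with a two-finger parallel gripper is mounted at the origin on the work surface. World frame = base frame: x ahead of the robot, y to its left, z up, the work surface at z = 0. Lengths are in m, angles in rad, forces in N, time in s.
With the tool pointing down it reaches from about 0.375 to 0.9 m from the base axis. Payload 3.1 kg.
Tool frame: the origin (TCP) lies between the finger pads; the fingertips stand 17 mm ahead of it and the grasp point (between the pads) lies 2 mm behind it (robot.nose_length is the distance from the TCP to the fingertips, in m); z points along the fingers, y is the line along which they close (so a half turn about z gives the same grasp; the last joint's range is limited). The gripper opens to 87 mm and grips with 3 to 60 N. Pads are 19 mm wide; open, the fingers measure 117 mm over their backs; the gripper's body (75 mm by 190 mm) begins 51 mm behind the grasp point.
Start: joints at [-1.351, 0.527, 1.433, -0, 1.181, -0.178], TCP at [0.242, -0.576, 0.201] pointing down, gripper open.
Joint ranges: [-3.08, 3.08], [-0.75, 2.2], [0.22, 2.44], [-1.43, 4.57], [0, 2.65], [-2.85, 2.85]. Speed limits (rad/s): [2.79, 2.79, 3.14, 3.14, 3.14, 3.14].

## Interface

Orientations are given as a unit quaternion [x, y, z, w].
In Python, from rig import robot, cams gives the robot as it stands.
- The arm moves only by the shell command python3 -m pendant 'ROWS' [FORCE]. ROWS is JSON, a list of rows, each an object with "jaw": the opening, from 0 (shut) to 1 (fully open); "linear": the shift along the tool's x, y, z in cm, a list of three; "twist": the turn about the tool's z in degrees. A call has 1 to 12 rows; each row shifts and turns the commanded pose from where the row before left it, along the tool's axes as they then stand; what a row does not reach is not made up. A row lasts 1/12 s, in which the tool goes at most 41.7 mm and 7.16 degrees, less where a joint would pass 70% of its speed; a pose out of reach is approached as far as the arm can. A call is refused whole if a number of a shift passes 4.17 or a number of a turn 7.16, either way. A call with a gripper value outside its range is refused whole. The fingers move at their own pace and stop on an object; FORCE is the grip in N (left out, the last holds). Time passes only in rows, so rows that do not move let the fingers close. It gives the time, the measured TCP pose, the force, the opening and the grip force at its end, in the units of the state.
- robot.get_obs(): the state, without advancing time (a new reading comes with each control period).
- cams.camera(name): name is "scene" or "side" or "wrist"; returns a dict with "color" (400x640x3 uint8, blue, green, red), "depth" (400x640 float32, m along the optical axis (not along the pixel's ray), 0 where there is no reading), "fov_y" (degrees; the focal length in pixels is half the picture's height over the tangent of half this angle, whatever the lens; pixels are square), "cx", "cy" (the principal point, pixels), "view" (4x4, takes a point from world to camera coordinates). Camera axes: x right, y down, z forward; pixel columns grow to the right and rows downward; lengths in m; the calibration is good to about 2 mm. A picture is of the moment at which its call begins.
- robot.hand_in(): hands the job in; it is judged then, once.
The state is a dict: "time": time; "q": joint angles; "joint_velocities": joint speeds; "joint_torque": joint torques, N m; "position": TCP position; "tool_rot": TCP orientation; "ft_force": force on the tool from outside, world axes, zero at the start; "moment": the same for the moment, N m; "grip_width": finger opening in m; "grip_force": force on a finger pad.
Only numpy, scipy, OpenCV 4.12 (cv2) and the standard library are available. Lean on these libraries where they do the work, as an engineer would, in place of code of your own. Each camera call takes 0.05 s, during which the arm holds its last target. There are 200 camera calls.

## Task

First move the amber jar, the steel can and the white pot off the plywood caddy and stand all three in the shallow blue tray, then take the wooden block of brass ferrules from behind them and lay it flat in the pocket of the aluminium nest. When the block is in the nest, put the jar, the can and the pot back, each on the same spot of the caddy where it stood at the start. Keep the three containers upright all the time, and leave the thread spool and the spatula where they lie.

Things in the scene. Friction and masses are not known exactly. Their poses are not given: they have to be found in the camera images.
- jar: Squat round jar, amber glass with a wide black screw lid: diameter 58, height 75, straight sides all the way up. Loose, upright, about 0.3 kg. Stands at the start on one of the caddy's three pads (which one varies). Origin: centre of its underside, z up.
- can: Tall plain steel can with a flat top: diameter 50, height 98 (a small grey plug rises to 102). Loose, upright, about 0.3 kg. Stands on another of the caddy's pads. Origin: centre of its underside, z up.
- pot: White plastic pot full of short brass ferrules: diameter 54, rim 80 high, the ferrules rise to 90. One rigid piece, loose, upright, about 0.25 kg. Stands on the remaining pad. Origin: centre of its underside, z up.
- block: Brown wooden block 40 (x) by 130 (y, long) by 30 high (z), two rows of brass ferrules on top, up to 36 high, within 14 mm of its middle line. Loose, about 0.2 kg. Lies on the caddy behind the three containers, long side parallel to their row. Grip it across its 40 mm width, by the wood. Origin: centre of its underside.
- caddy: Fixed plywood board 165 (x) by 210 (y), 10 thick; a fence 30 high over the table along its +x edge, inner face at x = +73.5. Three flush black pads at x = -40, y = -66, 0, +66 hold jar, can and pot in some order; the block starts at x = +16, y = 0, within 11 mm of them, so it can be gripped only once they are gone. Origin: centre of its underside. Varies in place and yaw.
- tray: Fixed shallow blue plastic tray, outside 160 (x) by 240 (y), rim 12 high, walls and floor 5 thick: inner floor 150 by 230. Empty at the start; wide enough for all three containers in a row along y. Origin: centre of its underside, on the table. Varies in place and yaw.
- nest: Fixed aluminium plate 130 (x) by 200 (y), 8 thick, with dark steel rails 8 high and 12 thick round a pocket 66 (x) by 160 (y) in its middle; the pocket's floor is 8 above the table, the rails' tops 16. The block goes in lengthwise along y, either way round. Origin: centre of its underside, on the table. Varies in place and yaw.
- spool: Small wooden thread spool standing on the table beside the nest, on its -x side: diameter 34, height 40. A bystander. Origin: centre of its underside.
- spatula: Glue spatula 160 long and 20 wide (wooden handle 14 high, thin steel blade), lying flat on the table beyond the nest, on its +x side, roughly along the nest's y. A bystander. Its x axis runs from handle to blade; origin under its middle.

How it is judged:
On the way, in this order (a step that is already met when the one before it is completed fails the run):
1. the jar, the can and the pot all stand upright in the blue tray (x of jar in the frame of tray between -0.075 and 0.075 m and y of jar in the frame of tray between -0.115 and 0.115 m and z of each of jar, can, pot in the frame of tray below 0.01 m and angle between each of jar, can, pot's own z axis and vertical below 0.15 rad and linear speed of each of jar, can, pot below 0.02 m/s and x of can in the frame of tray between -0.075 and 0.075 m and y of can in the frame of tray between -0.115 and 0.115 m and x of pot in the frame of tray between -0.075 and 0.075 m and y of pot in the frame of tray between -0.115 and 0.115 m), for 0.2 s.
2. the block lies flat in the nest's pocket while the three containers still stand in the tray (all of step 1 and x of block in the frame of nest between -0.022 and 0.022 m and y of block in the frame of nest between -0.022 and 0.022 m and z of block in the frame of nest below 0.012 m and angle between block's own z axis and vertical below 0.08 rad and angle between the y axis of block and the y axis of nest, either way round below 0.35 rad and linear speed of block below 0.02 m/s), for 0.2 s.
At the end, for the whole second after the job is handed in: The block lies flat on the floor of the nest's pocket, within its rails (centre within 22 mm along each axis, lengthwise along y within 0.35 rad); the jar, the can and the pot each stand upright on the caddy within 15 mm of where they stood at the start; all at rest (x of block in the frame of nest between -0.022 and 0.022 m and y of block in the frame of nest between -0.022 and 0.022 m and z of block in the frame of nest below 0.012 m and angle between block's own z axis and vertical below 0.08 rad and angle between the y axis of block and the y axis of nest, either way round below 0.35 rad and linear speed of each of block, jar, can, pot below 0.02 m/s and distance of each of jar, can, pot from where it was at the start of the episode below 0.015 m and angle between each of jar, can, pot's own z axis and vertical below 0.12 rad); the robot touches nothing.
It fails at once if the amber jar tips over (more than 35 degrees) (angle between jar's own z axis and vertical above 0.6 rad).
It fails at once if the steel can tips over (more than 35 degrees) (angle between can's own z axis and vertical above 0.6 rad).
It fails at once if the white pot tips over (more than 35 degrees) (angle between pot's own z axis and vertical above 0.6 rad).
It fails at once if the spool is shifted by more than 30 mm (distance of spool from where it was at the start of the episode above 0.03 m).
It fails at once if the spatula is shifted by more than 30 mm (distance of spatula from where it was at the start of the episode above 0.03 m).
It also fails if it takes over 147 s, if anything falls off the work surface, if the arm or the gripper's body presses on something with over 40 N, if the wrist force passes 120 N, or if a joint passes its speed limit or range.

## Working session

There is one attempt and no reset: what is moved stays moved. The work goes in short steps, Python scripts to look and compute and a shell command to move; the robot and the scene stay as the last step left them, time stands still between calls to the robot, and variables do not carry over. Pictures are saved under pics/ and viewed, at most 14 in all, crops included, and the job is handed in when it is done.

```bash
ls; mkdir -p pics
python3 - <<'E'
from rig import robot,cams
import cv2,numpy as np
o=robot.get_obs();print({k:np.round(v,3) for k,v in o.items()})
for n in("scene","side"):
    c=cams.camera(n);cv2.imwrite(f"pics/{n}0.png",c["color"]);np.savez(f"{n}0.npz",**c)
    print(n,c["fov_y"],c["cx"],c["cy"],np.round(c["view"],3).tolist())
E
```

```text
pics
{'time': np.float64(0.0), 'q': array([-1.352,  0.528,  1.434,  0.   ,  1.181, -0.179]), 'joint_velocities': array([ 0.001, -0.   , -0.001,  0.002, -0.001, -0.001]), 'joint_torque': array([-1.0000e-03, -4.4005e+01, -1.7659e+01,  6.3000e-02,  5.8000e-02,
       -0.0000e+00]), 'position': array([ 0.242, -0.575,  0.2  ]), 'tool_rot': array([ 0.98 ,  0.198, -0.   , -0.001]), 'ft_force': array([ 0.028, -0.83 , -0.841]), 'moment': array([-0.   , -0.007,  0.062]), 'grip_force': np.float64(0.0), 'grip_width': np.float64(0.087)}
scene 57.91753965123212 321.0869264031468 201.27017240085374 [[-0.255, 0.967, -0.003, 0.145], [0.718, 0.188, -0.67, -0.36], [-0.647, -0.173, -0.742, 1.158], [0.0, 0.0, 0.0, 1.0]]
side 57.41661379113445 321.0012032988809 201.8269167528853 [[0.994, -0.106, -0.009, -0.523], [-0.083, -0.723, -0.686, 0.073], [0.067, 0.683, -0.727, 0.958], [0.0, 0.0, 0.0, 1.0]]
```

View pics/scene0.png

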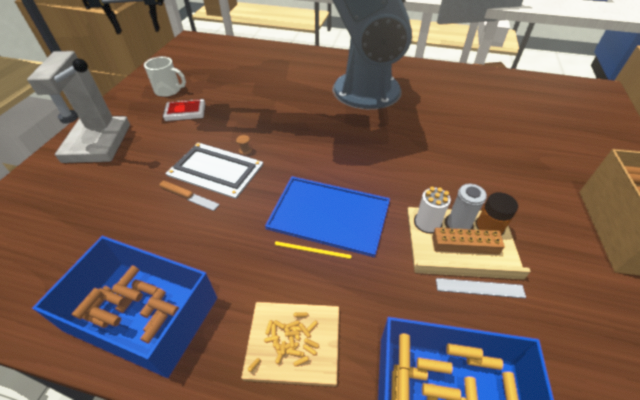

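View pics/side0.png

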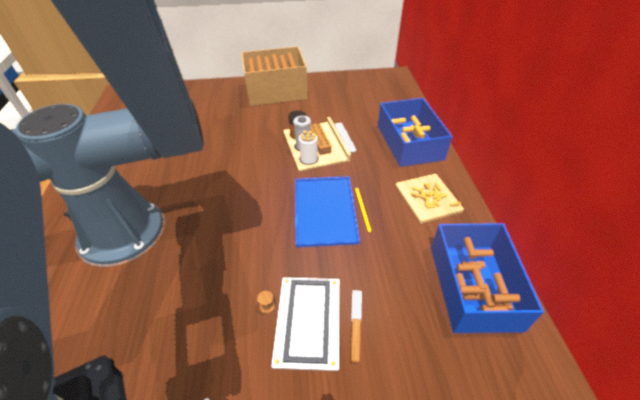

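The scene view shows, left to right: nest (214,168), spool (243,143), spatula (190,195), tray (328,214), and the caddy with pot (434,208), can (467,205), jar (498,212) and block (468,239). The side view shows the same things: nest (308,322), tray (325,210), caddy (318,143).

```bash
cat > h.py <<'E'
import numpy as np,cv2
def world(c):
    d=c["depth"];h,w=d.shape;f=h/2/np.tan(np.radians(float(c["fov_y"]))/2)
    u,v=np.meshgrid(np.arange(w),np.arange(h))
    P=np.stack([(u-c["cx"])/f*d,(v-c["cy"])/f*d,d],-1)
    V=c["view"];return (P-V[:3,3])@V[:3,:3]
def blobs(m,amin=20):
    n,l,s,_=cv2.connectedComponentsWithStats(m.astype(np.uint8))
    return [l==i for i in range(1,n) if s[i,4]>=amin]
def rect(p):
    (x,y),(a,b),t=cv2.minAreaRect((p[:,:2]*1000).astype(np.float32))
    if a>b:a,b,t=b,a,t-90   # t: direction of short side
    t=(t+90)%180-90
    return np.round([x,y,a,b,t],1)
E
python3 - <<'E'
from h import *
for n in("scene","side"):
    c=dict(np.load(f"{n}0.npz"));W=world(c);ok=c["depth"]>0
    hsv=cv2.cvtColor(c["color"],cv2.COLOR_BGR2HSV);H,S,Vv=cv2.split(hsv);z=W[...,2]
    box=lambda u0,u1,v0,v1:(lambda m:(m.__setitem__((slice(v0,v1),slice(u0,u1)),True),m)[1])(np.zeros(z.shape,bool))
    R=dict(scene=dict(tray=(262,395,174,256),nest=(160,268,140,198),cad=(400,530,180,280),sp=(232,252,132,156),spt=(155,222,178,212)),
           side=dict(tray=(288,362,172,250),nest=(270,345,272,372),cad=(280,358,105,170),sp=(254,278,288,315),spt=(345,366,288,364)))[n]
    print(n,"table z",np.round(np.median(z[box(*R["tray"])&(H<20)&ok]),4))
    m=box(*R["tray"])&(H>100)&(H<130)&(S>150)&ok; b=max(blobs(m),key=np.sum);print("tray",rect(W[b]),np.round(np.percentile(W[b][:,2],[5,50,95]),4))
    m=box(*R["nest"])&(S<70)&ok&(z>.003)
    b=max(blobs(m),key=np.sum);print("nest",rect(W[b]),np.round(np.percentile(W[b][:,2],[5,50,95]),4))
    m=box(*R["sp"])&(z>.03)&ok;print("spool",np.round(W[m].mean(0),3),m.sum())
    m=box(*R["spt"])&((S<110)|(Vv>130))&ok;b=max(blobs(m),key=np.sum);print("spat",rect(W[b]))
    B=box(*R["cad"])&ok
    m=B&(z>.005)&(z<.014);b=np.any(blobs(m),0);print("caddy",rect(W[b]))
    m=B&(z>.034)&(z<.042);
    m=B&(z>.026)&(z<.034)&(S>60);  # fence & block tops
    for b in blobs(m,40):print(" fence/block",rect(W[b]),b.sum())
    for lo,hi in((.071,.079),(.079,.087),(.087,.094),(.094,.106)):
        m=B&(z>lo)&(z<hi)
        for b in blobs(m,8):
            p=W[b];(x,y),r=cv2.minEnclosingCircle((p[:,:2]*1000).astype(np.float32));yy,xx=np.nonzero(b)
            print(" top",lo,np.round([x,y,r],1),b.sum(),xx.mean().round(),yy.mean().round(),np.round(np.median(c["color"][b],0)))
E
```

```text
scene table z -0.0016
tray [539.7  11.1 161.7 239.1  -3. ] [0.0018 0.0037 0.0102]
nest [ 468.7 -299.8  132.   202.5   -8.7] [0.0047 0.0071 0.0153]
spool [ 0.383 -0.256  0.038] 92
spat [ 535.4 -316.6   90.3  190.5  -11.3]
caddy [541.5 296.6 166.2 210.9  10.6]
 fence/block [505.2 345.8  23.6  55.6 -26.7] 79
 fence/block [574.4 299.4  37.6 134.3  -5.6] 182
 fence/block [617.8 310.9  10.4 207.6  10.8] 455
 top 0.071 [520.6 223.   25.6] 72 432.0 209.0 [152. 155. 158.]
 top 0.071 [505.1 287.8  24.5] 73 465.0 209.0 [114. 116. 117.]
 top 0.071 [493.2 352.6  28.7] 87 498.0 212.0 [31. 37. 46.]
 top 0.079 [490.  353.2  29.4] 529 503.0 203.0 [41. 45. 52.]
 top 0.079 [518.8 223.5  26.3] 84 435.0 206.0 [160. 162. 166.]
 top 0.079 [506.3 287.7  24.2] 77 467.0 207.0 [112. 112. 112.]
 top 0.087 [514.7 223.8  26.9] 296 436.0 199.0 [142. 160. 175.]
 top 0.087 [504.5 288.1  24.5] 69 468.0 204.0 [111. 110. 110.]
 top 0.094 [488.9 274.2   5.2] 9 465.0 187.0 [207. 205. 201.]
 top 0.094 [506.5 210.2  12.7] 35 430.0 191.0 [ 88. 169. 218.]
 top 0.094 [502.3 288.7  26. ] 168 471.0 200.0 [142. 140. 139.]
 top 0
[... 664 characters left out ...]
 61. 84.]
 top 0.071 [486.7 272.2  14.1] 14 298.0 132.0 [154. 156. 162.]
 top 0.071 [512.7 214.2  25.3] 40 308.0 146.0 [206. 214. 224.]
 top 0.079 [487.  352.2  30.5] 106 296.0 114.0 [58. 70. 88.]
 top 0.079 [516.3 270.5   8.5] 11 308.0 129.0 [145. 154. 194.]
 top 0.079 [490.2 271.3  15.9] 20 300.0 130.0 [155. 160. 166.]
 top 0.079 [513.  213.4  25.3] 38 308.0 143.0 [215. 221. 230.]
 top 0.087 [500.1 278.5  23. ] 28 302.0 128.0 [147. 149. 158.]
 top 0.087 [512.7 220.2  27.2] 106 309.0 138.0 [170. 206. 236.]
 top 0.094 [499.3 279.4  24.7] 57 302.0 125.0 [157. 159. 172.]
 top 0.094 [512.1 219.9  23.4] 49 307.0 135.0 [116. 190. 235.]
 top 0.094 [498.2 208.5   4.7] 9 303.0 138.0 [115. 201. 239.]
```

```bash
cat >> h.py <<'E'
from scipy.spatial.transform import Rotation as R
def go(x,y,z,yaw):  # yaw: world direction (deg) of tool y; prints tool-frame shift cm, twist deg
    from rig import robot
    o=robot.get_obs();r=R.from_quat(o["tool_rot"]).as_matrix()
    d=r.T@(np.array([x,y,z])-o["position"])*100
    a=np.degrees(np.arctan2(r[1,1],r[0,1]));t=-((yaw-a+90)%180-90)
    print("shift",np.round(d,2),"twist",np.round(t,2),"q",np.round(o["q"],2),"t",np.round(o["time"],2),"w",o["grip_width"].round(4),"tilt",np.round(r[:,2],4))
E
python3 -m pendant '[{"jaw":1,"linear":[0,0,-1],"twist":-7.08},{"jaw":1,"linear":[0,0,-1],"twist":-7.08},{"jaw":1,"linear":[0,0,-1],"twist":-7.08},{"jaw":1,"linear":[0,0,-1],"twist":-7.08},{"jaw":1,"linear":[0,0,-1],"twist":-7.08},{"jaw":1,"linear":[0,0,0],"twist":-7.08},{"jaw":1,"linear":[0,0,0],"twist":-7.08},{"jaw":1,"linear":[0,0,0],"twist":-7.08},{"jaw":1,"linear":[0,0,0],"twist":-7.08},{"jaw":1,"linear":[0,0,0],"twist":-7.08},{"jaw":1,"linear":[0,0,0],"twist":-7.08},{"jaw":1,"linear":[0,0,0],"twist":0}]' 20
python3 -c "
from h import *
go(.5137,.2225,.2,10.7)"
```

```text
time: 1.1
position: [0.242, -0.5757, 0.25]
tool_rot: [0.637, 0.77, 0.0, -0.001]
ft_force: [-0.2, 0.5, -0.1]
grip_width: 0.0873
grip_force: 0.0Traceback (most recent call last):
  File "<string>", line 3, in <module>
    go(.5137,.2225,.2,10.7)
    ~~^^^^^^^^^^^^^^^^^^^^^
  File "h.py", line 21, in go
    print("shift",np.round(d,2),"twist",np.round(t,2),"q",np.round(o["q"],2),"t",np.round(o["time"],2),"w",o["grip_width"].round(4),"tilt",np.round(r[:,2],4))
                                                                                                           ^^^^^^^^^^^^^^^^^^^^^
AttributeError: 'float' object has no attribute 'round'
```

```bash
sed -i 's/o\["grip_width"\].round(4)/round(float(o["grip_width"]),4)/' h.py
python3 -m pendant '[{"jaw":1,"linear":[3.2,2.5,0],"twist":0},{"jaw":1,"linear":[3.2,2.5,0],"twist":0},{"jaw":1,"linear":[3.2,2.5,0],"twist":0},{"jaw":1,"linear":[3.2,2.5,0],"twist":0},{"jaw":1,"linear":[3.2,2.5,0],"twist":0},{"jaw":1,"linear":[3.2,2.5,0],"twist":0},{"jaw":1,"linear":[3.2,2.5,0],"twist":0},{"jaw":1,"linear":[3.2,2.5,0],"twist":0},{"jaw":1,"linear":[3.2,2.5,0],"twist":0},{"jaw":1,"linear":[3.2,2.5,0],"twist":0},{"jaw":1,"linear":[3.2,2.5,0],"twist":0},{"jaw":1,"linear":[3.2,2.5,0],"twist":0}]' >/dev/null
python3 -c "
from h import *
go(.5137,.2225,.2,10.7)"
```

```text
shift [34.91 11.27  5.07] twist -0.25 q [-0.52  0.28  1.71  0.    1.16 -0.71] t 2.1 w 0.0871 tilt [-1.e-04  0.e+00 -1.e+00]
```

```bash
python3 -m pendant '[{"jaw":1,"linear":[3.5,1.2,0],"twist":0},{"jaw":1,"linear":[3.5,1.2,0],"twist":0},{"jaw":1,"linear":[3.5,1.2,0],"twist":0},{"jaw":1,"linear":[3.5,1.2,0],"twist":0},{"jaw":1,"linear":[3.5,1.2,0],"twist":0},{"jaw":1,"linear":[3.5,1.2,0],"twist":0},{"jaw":1,"linear":[3.5,1.2,0],"twist":0},{"jaw":1,"linear":[3.5,1.2,0],"twist":0},{"jaw":1,"linear":[3.5,1.2,0],"twist":0},{"jaw":1,"linear":[2,0.7,0],"twist":0},{"jaw":1,"linear":[0,0,0],"twist":0},{"jaw":1,"linear":[0,0,0],"twist":0}]' >/dev/null
python3 - <<'E'
from h import *
go(.5137,.2225,.2,10.7)
from rig import cams
c=cams.camera("wrist");cv2.imwrite("pics/w1.png",c["color"]);W=world(c);np.savez("w1.npz",**c)
for lo,hi in((.08,.088),(.088,.094),(.094,.106)):
    for b in blobs((W[...,2]>lo)&(W[...,2]<hi)&(c["depth"]>0),60):
        p=W[b];(x,y),r=cv2.minEnclosingCircle((p[:,:2]*1000).astype(np.float32));print(lo,np.round([x,y,r],1),b.sum(),rect(p))
E
```

```text
shift [1.46 0.01 5.02] twist -0.01 q [ 0.18  0.38  1.54 -0.    1.22 -0.  ] t 3.1 w 0.087 tilt [-9.e-04 -7.e-04 -1.e+00]
0.08 [487.7 351.7  28.9] 2625 [487.6 351.6  56.6  57.2 -36.1]
0.08 [773.1 286.7  94.5] 905 [773.7 286.8   3.4 189.1   5.8]
0.08 [802.2 380.8  27.1] 87 [ 8.022e+02  3.808e+02  7.000e-01  5.420e+01 -8.410e+01]
0.088 [800.  291.2  96.7] 1204 [776.4 295.4  54.4 193.4 -10. ]
0.088 [512.  222.2  26.8] 1218 [512.  222.3  52.3  52.5 -35. ]
0.094 [499.9 287.   26.2] 176 [500.  286.9  51.   51.6  10.3]
0.094 [505.1 238.8   4.9] 67 [505.1 238.8   8.7   8.8  10.3]
0.094 [520.6 238.2   4.8] 66 [520.8 238.2   8.8   9.1  11.7]
0.094 [512.1 222.1   5. ] 63 [512.1 222.    7.8   9.8  10.6]
0.094 [529.9 225.6   4.8] 62 [530.1 226.    8.9   9.  -79.4]
0.094 [497.9 211.4   4.8] 63 [497.7 211.3   8.9   9.    9.5]
0.094 [525.8 210.7   4.9] 60 [526.  210.7   8.8   9.3  29.8]
0.094 [511.7 204.3   4.8] 67 [511.7 204.4   9.1   9.2  75. ]
```

View pics/w1.png

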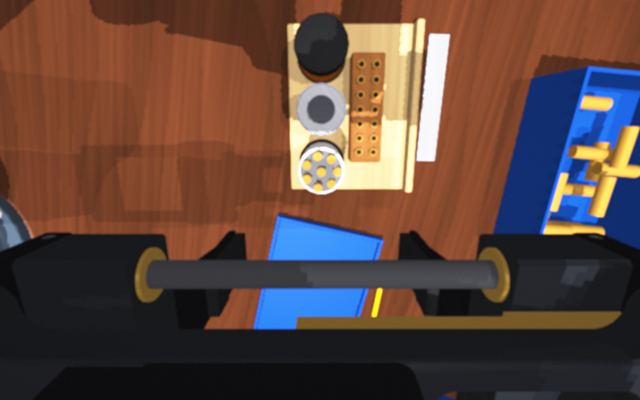

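The wrist view shows the pot (321,167), can (321,108), jar (321,45) and block (367,107). All three cameras agree within about 2 mm, so I'll descend on the pot.

```bash
python3 -m pendant '[{"jaw":1,"linear":[1.45,0,0],"twist":0},{"jaw":1,"linear":[0,0,4],"twist":0},{"jaw":1,"linear":[0,0,4],"twist":0},{"jaw":1,"linear":[0,0,4],"twist":0},{"jaw":1,"linear":[0,0,3],"twist":0},{"jaw":1,"linear":[0,0,2],"twist":0},{"jaw":1,"linear":[0,0,0.5],"twist":0},{"jaw":1,"linear":[0,0,0],"twist":0}]'
python3 -c "
from h import *
go(.513,.2225,.075,10.7)"
python3 -m pendant '[{"jaw":0,"linear":[0,0,0],"twist":0},{"jaw":0,"linear":[0,0,0],"twist":0},{"jaw":0,"linear":[0,0,0],"twist":0},{"jaw":0,"linear":[0,0,0],"twist":0},{"jaw":0,"linear":[0,0,0],"twist":0},{"jaw":0,"linear":[0,0,0],"twist":0},{"jaw":0,"linear":[0,0,0],"twist":0},{"jaw":0,"linear":[0,0,0],"twist":0}]' 25
```

```text
time: 3.82
position: [0.5131, 0.2198, 0.0743]
tool_rot: [0.639, 0.769, -0.002, -0.001]
ft_force: [0.6, -0.2, 0.3]
grip_width: 0.087
grip_force: 0.0
shift [ 0.27  0.04 -0.07] twist -0.19 q [ 0.2   0.62  1.71 -0.    0.82  0.02] t 3.82 w 0.087 tilt [-0.004  -0.0011 -1.    ]
time: 4.48
position: [0.5141, 0.2216, 0.0758]
tool_rot: [0.638, 0.77, 0.0, 0.0]
ft_force: [0.4, -0.9, -0.5]
grip_width: 0.0417
grip_force: 0.0
```

Jaw went below the pot's diameter without force; I'll take a look.

Run:
```python
from h import *
from rig import robot,cams
o=robot.get_obs();print(o["grip_width"],o["grip_force"],o["position"])
a=cams.camera("scene")["color"][100:290,360:560];b=cams.camera("side")["color"][60:250,200:400]
cv2.imwrite("pics/chk.png",cv2.resize(np.hstack([a,b]),(800,380)))
o=robot.get_obs();print(o["grip_width"],o["grip_force"])
```

```text
0.04165054794151288 0.0 [0.51411896 0.22160461 0.07579816]
0.0337333668495237 0.0
```

View pics/chk.png

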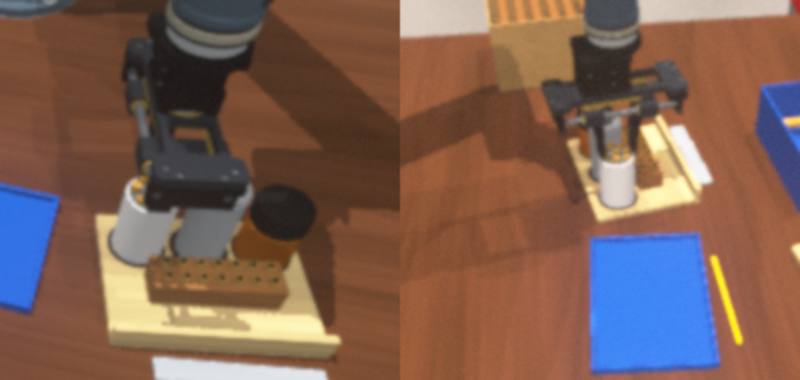

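The fingers seem to sit behind the pot (+y side) with nothing between them. I'll reopen and measure.

```bash
python3 -m pendant '[{"jaw":1,"linear":[0,0,0],"twist":0},{"jaw":1,"linear":[0,0,0],"twist":0},{"jaw":1,"linear":[0,0,0],"twist":0},{"jaw":1,"linear":[0,0,0],"twist":0},{"jaw":1,"linear":[0,0,0],"twist":0},{"jaw":1,"linear":[0,0,0],"twist":0},{"jaw":1,"linear":[0,0,0],"twist":0},{"jaw":1,"linear":[0,0,0],"twist":0}]'
python3 - <<'E'
from h import *
from rig import robot,cams
for n in("scene","side","wrist"):
    c=cams.camera(n);W=world(c);z=W[...,2];ok=c["depth"]>0;np.savez(n+"1.npz",**c)
    reg=(abs(W[...,0]-.52)<.14)&(abs(W[...,1]-.28)<.14)&ok
    print(n,"cam at",np.round(-c["view"][:3,:3].T@c["view"][:3,3],3))
    for lo,hi in((.045,.065),(.065,.08),(.08,.088),(.088,.094),(.094,.106)):
        for b in blobs((z>lo)&(z<hi)&reg,40):
            p=W[b];(x,y),r=cv2.minEnclosingCircle((p[:,:2]*1000).astype(np.float32));yy,xx=np.nonzero(b)
            print(lo,np.round([x,y,r],1),b.sum(),rect(p),(int(xx.mean()),int(yy.mean())),np.median(c["color"][b],0).astype(int))
ims=[dict(np.load(n+"1.npz"))["color"] for n in("scene","side","wrist")]
cv2.imwrite("pics/chk2.png",np.hstack([cv2.resize(ims[0][150:270,390:530],(420,360)),cv2.resize(ims[1][70:190,250:376],(378,360))]))
cv2.imwrite("pics/chk3.png",ims[2])
E
```

```text
time: 5.25
position: [0.5141, 0.2215, 0.0757]
tool_rot: [0.638, 0.77, 0.0, -0.0]
ft_force: [-0.2, 0.3, -0.4]
grip_width: 0.0788
grip_force: 0.0
scene cam at [1.045 0.128 0.619]
0.045 [519.8 223.2  26.2] 173 [530.4 221.4  21.8  52.3  -9.8] (430, 215) [147 149 151]
0.045 [503.6 287.9  25. ] 178 [514.1 282.8  25.4  49.9 -25.7] (462, 216) [112 112 110]
0.045 [493.6 352.3  28.5] 219 [505.7 348.4  26.6  56.9 -17.9] (494, 218) [ 27  61 102]
0.065 [525.1 217.4  22.6] 94 [531.5 213.9  14.7  45.2 -28.6] (427, 208) [154 156 159]
0.065 [493.  352.6  28.5] 169 [504.7 348.3  26.4  57.  -20. ] (498, 212) [27 32 37]
0.065 [508.9 288.3  23.3] 127 [518.3 287.2  18.8  46.6  -6.9] (466, 211) [112 111 111]
0.08 [490.1 353.8  29.6] 512 [490.  353.6  56.6  56.8  87. ] (503, 203) [31 34 39]
0.08 [528.4 210.7  17.5] 56 [530.6 209.1  10.3  34.6 -35.2] (428, 204) [169 173 176]
0.08 [514.5 290.5  21. ] 55 [520.7 291.1  12.5  41.9   6.2] (468, 208) [113 111 110]
0.088 [523.7 210.8  19.1] 59 [524.5 208.6  16.2  36.4 -70.2] (428, 199) [142 159 175]
0.094 [514.1 304.8  16.5] 42 [515.5 307.    6.5  33.1  58.2] (481,
[... 2574 characters left out ...]
7 158 162]
0.094 [505.4 239.1   5. ] 289 [505.2 239.1   9.4   9.5 -49.3] (311, 216) [ 40  97 136]
0.094 [520.7 238.3   5.2] 267 [520.9 238.5   8.9   9.9  10.7] (338, 221) [ 41  98 138]
0.094 [495.3 227.1   5.1] 240 [495.1 227.2   9.3  10.   -6.5] (290, 231) [ 41  98 138]
0.094 [468.4 215.6   9.2] 165 [470.9 217.7   7.5  18.5  40.3] (241, 240) [20 18 19]
0.094 [559.1 232.4   9.8] 168 [556.  233.2   7.2  19.6 -15.6] (401, 240) [22 25 34]
0.094 [512.3 222.4   5.1] 261 [512.4 222.7   9.5   9.6 -15.7] (319, 244) [ 78 160 215]
0.094 [530.1 225.7   5.2] 238 [530.  225.8   9.3   9.9   8.2] (350, 243) [ 70 142 191]
0.094 [498.  212.4   4.7] 170 [497.8 213.9   5.4   9.3 -81. ] (291, 254) [ 40  96 136]
```

View pics/chk2.png

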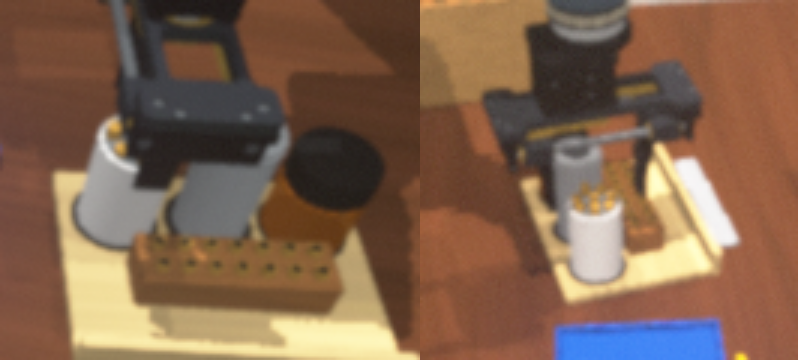

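View pics/chk3.png

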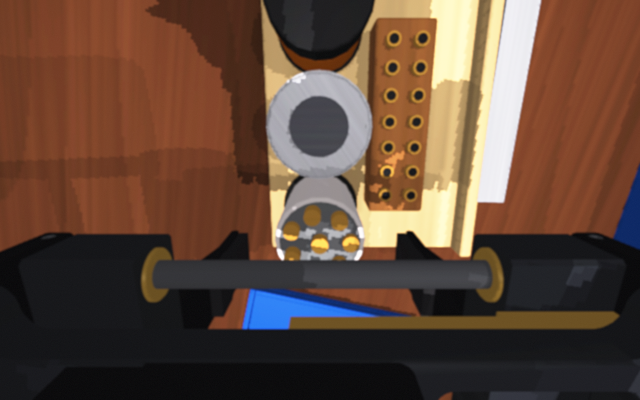

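The containers have not moved. The wrist view has the fingers straddling the pot (319,240) correctly in the plane. In the scene view the fingertip ends at about z≈0.095, so the fingers are higher than the pose says. I'll check that.

Run:
```python
from h import *
from rig import robot
print("nose",robot.nose_length, [a for a in dir(robot) if a[0]!="_"])
for n in("scene","side"):
    c=dict(np.load(n+"1.npz"));W=world(c);z=W[...,2]
    for nm,cx,cy in(("R",.558,.230),("L",.470,.213)):
        m=(abs(W[...,0]-cx)<.018)&(abs(W[...,1]-cy)<.018)&(z>.05)&(z<.2)&(c["color"].max(-1)<110)&(c["depth"]>0)
        if m.sum():
            print(n,nm,m.sum(),"z pct",np.round(np.percentile(z[m],[0,2,10,50,100]),4));q=W[m];print(np.round(q[np.argsort(q[:,2])[:6]],4).tolist())
```

```text
nose 0.017 ['Unreachable', 'get_obs', 'hand_in', 'nose_length']
scene R 138 z pct [0.0732 0.0936 0.0997 0.1122 0.1997]
[[0.5407, 0.224, 0.0732], [0.5409, 0.2234, 0.0763], [0.5404, 0.2233, 0.0848], [0.5597, 0.2401, 0.0967], [0.5618, 0.2345, 0.0974], [0.5623, 0.2326, 0.0975]]
scene L 95 z pct [0.0965 0.1    0.1106 0.135  0.1757]
[[0.4714, 0.2031, 0.0965], [0.4746, 0.2052, 0.0971], [0.4752, 0.2045, 0.1004], [0.4737, 0.2041, 0.1018], [0.4727, 0.2037, 0.1035], [0.4761, 0.2057, 0.1044]]
side R 101 z pct [0.0995 0.1015 0.1119 0.1467 0.1992]
[[0.5547, 0.2283, 0.0995], [0.5564, 0.2163, 0.1009], [0.5568, 0.2204, 0.1015], [0.5548, 0.2288, 0.1027], [0.5595, 0.2182, 0.1029], [0.5548, 0.2287, 0.1064]]
side L 68 z pct [0.0996 0.1011 0.1056 0.1305 0.1538]
[[0.4735, 0.2037, 0.0996], [0.4654, 0.2135, 0.1002], [0.4706, 0.1996, 0.1029], [0.4677, 0.1994, 0.1033], [0.4737, 0.2021, 0.1044], [0.4709, 0.2024, 0.1044]]
```

Both cameras put the fingertips at z≈0.098 where the reported pose implies 0.059, so the tool really sits about 39 mm higher than reported. x and y look right. I'll go down in part, re-measure, then grip.

```bash
cat >> h.py <<'E'
def tips(x,y,yaw,half,names=("scene","side")):  # lowest dark finger points near the two finger centres
    from rig import cams
    d=np.array([np.cos(np.radians(yaw)),np.sin(np.radians(yaw))])
    for n in names:
        c=cams.camera(n);W=world(c);z=W[...,2]
        for s in(1,-1):
            p=np.array([x,y])+s*half*d
            m=(np.hypot(W[...,0]-p[0],W[...,1]-p[1])<.016)&(z>.015)&(z<.25)&(c["color"].max(-1)<100)&(c["depth"]>0)
            if m.sum()>5:
                q=np.sort(z[m]);print(n,s,m.sum(),np.round(q[:8],3))
E
python3 -m pendant '[{"jaw":1,"linear":[0.1,-0.1,1],"twist":0},{"jaw":1,"linear":[0,0,1],"twist":0},{"jaw":1,"linear":[0,0,1],"twist":0},{"jaw":1,"linear":[0,0,0.5],"twist":0},{"jaw":1,"linear":[0,0,0],"twist":0},{"jaw":1,"linear":[0,0,0],"twist":0}]'
python3 -c "
from h import *
go(.513,.2225,.036,10.7)
tips(.513,.2225,10.7,.05)"
```

```text
time: 5.9
position: [0.5125, 0.2222, 0.0398]
tool_rot: [0.638, 0.77, -0.001, -0.001]
ft_force: [0.1, -0.4, 0.8]
grip_width: 0.0871
grip_force: 0.0
shift [0.02 0.06 0.38] twist -0.03 q [ 0.21  0.68  1.72 -0.    0.74  0.02] t 5.9 w 0.0871 tilt [-1.7e-03 -4.0e-04 -1.0e+00]
scene 1 207 [0.023 0.023 0.024 0.025 0.025 0.026 0.026 0.027]
scene -1 71 [0.064 0.065 0.065 0.066 0.067 0.069 0.07  0.072]
side 1 101 [0.045 0.045 0.065 0.065 0.066 0.066 0.067 0.068]
side -1 141 [0.065 0.067 0.068 0.069 0.07  0.071 0.071 0.072]
```

Tips are now at about 0.064, so the offset is a steady +41 mm. Gripping the pot.

```bash
python3 -m pendant '[{"jaw":0,"linear":[0,0,0.3],"twist":0},{"jaw":0,"linear":[0,0,0],"twist":0},{"jaw":0,"linear":[0,0,0],"twist":0},{"jaw":0,"linear":[0,0,0],"twist":0},{"jaw":0,"linear":[0,0,0],"twist":0},{"jaw":0,"linear":[0,0,0],"twist":0},{"jaw":0,"linear":[0,0,0],"twist":0},{"jaw":0,"linear":[0,0,0],"twist":0},{"jaw":0,"linear":[0,0,0],"twist":0},{"jaw":0,"linear":[0,0,0],"twist":0}]' 25
```

```text
time: 6.83
position: [0.5129, 0.2223, 0.0378]
tool_rot: [0.638, 0.77, -0.0, -0.0]
ft_force: [-1.4, -0.8, 2.8]
grip_width: 0.0531
grip_force: 25.0
```

```bash
python3 -m pendant '[{"jaw":0,"linear":[0,0,-0.5],"twist":0},{"jaw":0,"linear":[0,0,-1.5],"twist":0},{"jaw":0,"linear":[0,0,-2.5],"twist":0},{"jaw":0,"linear":[0,0,-2.5],"twist":0},{"jaw":0,"linear":[0,0,-2],"twist":0},{"jaw":0,"linear":[0,0,-1],"twist":0},{"jaw":0,"linear":[0,0,0],"twist":0}]'
python3 -c "
from h import *
go(.5347,-.0609,.037,10.7)"
```

```text
time: 7.42
position: [0.5146, 0.2227, 0.1399]
tool_rot: [0.638, 0.77, 0.002, 0.002]
ft_force: [0.0, -0.2, -2.9]
grip_width: 0.0536
grip_force: 25.0
shift [-28.24  -3.33  10.27] twist -0.02 q [0.21 0.52 1.66 0.   0.96 0.02] t 7.42 w 0.0536 tilt [ 0.005   0.0011 -1.    ]
```

```bash
python3 -m pendant '[{"jaw":0,"linear":[-1,-0.3,0],"twist":0},{"jaw":0,"linear":[-2,-0.3,0],"twist":0},{"jaw":0,"linear":[-2.8,-0.3,0],"twist":0},{"jaw":0,"linear":[-2.8,-0.3,0],"twist":0},{"jaw":0,"linear":[-2.8,-0.3,0],"twist":0},{"jaw":0,"linear":[-2.8,-0.3,0],"twist":0},{"jaw":0,"linear":[-2.8,-0.3,0],"twist":0},{"jaw":0,"linear":[-2.8,-0.3,0],"twist":0},{"jaw":0,"linear":[-2.8,-0.3,0],"twist":0},{"jaw":0,"linear":[-2.8,-0.3,0],"twist":0},{"jaw":0,"linear":[-2,-0.3,0],"twist":0},{"jaw":0,"linear":[-0.8,0,0],"twist":0}]' >/dev/null
python3 -m pendant '[{"jaw":0,"linear":[0,0,1],"twist":0},{"jaw":0,"linear":[0,0,2.5],"twist":0},{"jaw":0,"linear":[0,0,2.5],"twist":0},{"jaw":0,"linear":[0,0,2],"twist":0},{"jaw":0,"linear":[0,0,1],"twist":0},{"jaw":0,"linear":[0,0,0],"twist":0},{"jaw":0,"linear":[0,0,0],"twist":0}]'
python3 -c "
from h import *
go(.5347,-.0609,.032,10.7)"
```

```text
time: 9.0
position: [0.532, -0.0599, 0.0468]
tool_rot: [0.638, 0.77, -0.0, -0.001]
ft_force: [-0.1, 0.1, -1.5]
grip_width: 0.0536
grip_force: 25.0
shift [-0.15  0.25  1.48] twist 0.03 q [-0.32  0.64  1.78  0.    0.72 -0.51] t 9.0 w 0.0536 tilt [-2.2e-03  9.0e-04 -1.0e+00]
```

```bash
python3 -m pendant '[{"jaw":0,"linear":[0,0.2,0.6],"twist":0},{"jaw":0,"linear":[0,0,0.5],"twist":0},{"jaw":0,"linear":[0,0,0.1],"twist":0},{"jaw":0,"linear":[0,0,0],"twist":0},{"jaw":0,"linear":[0,0,0],"twist":0}]'
python3 -m pendant '[{"jaw":0,"linear":[0,0,0.1],"twist":0},{"jaw":0,"linear":[0,0,0.1],"twist":0},{"jaw":0,"linear":[0,0,0],"twist":0},{"jaw":0,"linear":[0,0,0],"twist":0}]'
```

```text
time: 9.42
position: [0.5349, -0.0606, 0.036]
tool_rot: [0.638, 0.77, 0.0, 0.0]
ft_force: [-0.1, -0.1, -1.7]
grip_width: 0.0535
grip_force: 25.0
time: 9.75
position: [0.5347, -0.0606, 0.0337]
tool_rot: [0.638, 0.77, 0.0, 0.0]
ft_force: [-0.3, -0.4, -1.9]
grip_width: 0.0535
grip_force: 25.0
```

```bash
python3 -m pendant '[{"jaw":0,"linear":[0,0,0.1],"twist":0},{"jaw":0,"linear":[0,0,0.08],"twist":0},{"jaw":0,"linear":[0,0,0],"twist":0},{"jaw":0,"linear":[0,0,0],"twist":0}]'
python3 -m pendant '[{"jaw":1,"linear":[0,0,0],"twist":0},{"jaw":1,"linear":[0,0,0],"twist":0},{"jaw":1,"linear":[0,0,0],"twist":0},{"jaw":1,"linear":[0,0,0],"twist":0},{"jaw":1,"linear":[0,0,0],"twist":0},{"jaw":1,"linear":[0,0,-1],"twist":0},{"jaw":1,"linear":[0,0,-2.5],"twist":0},{"jaw":1,"linear":[0,0,-3],"twist":0},{"jaw":1,"linear":[0,0,-3],"twist":0},{"jaw":1,"linear":[0,0,-1],"twist":0}]'
python3 -c "
from h import *
go(.501,.2875,.037,10.7)"
```

```text
time: 10.08
position: [0.5349, -0.0607, 0.0327]
tool_rot: [0.638, 0.77, 0.0, 0.0]
ft_force: [-1.4, 0.0, 4.3]
grip_width: 0.0535
grip_force: 25.0
time: 10.92
position: [0.5372, -0.0613, 0.1413]
tool_rot: [0.638, 0.77, 0.001, 0.004]
ft_force: [0.7, -0.7, -0.4]
grip_width: 0.0865
grip_force: 0.0
shift [34.98  2.84 10.32] twist -0.02 q [-0.32  0.49  1.71  0.    0.93 -0.51] t 10.92 w 0.0865 tilt [ 0.0072 -0.0023 -1.    ]
```

```bash
python3 -m pendant '[{"jaw":1,"linear":[1.5,0.25,0],"twist":0},{"jaw":1,"linear":[3.5,0.25,0],"twist":0},{"jaw":1,"linear":[3.5,0.25,0],"twist":0},{"jaw":1,"linear":[3.5,0.25,0],"twist":0},{"jaw":1,"linear":[3.5,0.25,0],"twist":0},{"jaw":1,"linear":[3.5,0.25,0],"twist":0},{"jaw":1,"linear":[3.5,0.25,0],"twist":0},{"jaw":1,"linear":[3.5,0.25,0],"twist":0},{"jaw":1,"linear":[3.5,0.25,0],"twist":0},{"jaw":1,"linear":[3.5,0.25,0],"twist":0},{"jaw":1,"linear":[2,0.25,0],"twist":0},{"jaw":1,"linear":[0,0,0],"twist":0}]' >/dev/null
python3 -m pendant '[{"jaw":1,"linear":[0,0,1],"twist":0},{"jaw":1,"linear":[0,0,1],"twist":0},{"jaw":1,"linear":[0,0,0],"twist":0}]' >/dev/null
python3 -c "
from h import *
go(.501,.2875,.037,10.7)"
```

```text
shift [0.01 0.65 7.72] twist -0.11 q [ 0.33  0.57  1.64 -0.    0.93  0.14] t 12.17 w 0.0871 tilt [-0.0054 -0.0023 -1.    ]
```

```bash
python3 -m pendant '[{"jaw":1,"linear":[0,0.5,0],"twist":0},{"jaw":1,"linear":[0,0,2.5],"twist":0},{"jaw":1,"linear":[0,0,2.5],"twist":0},{"jaw":1,"linear":[0,0,1.5],"twist":0},{"jaw":1,"linear":[0,0,0.5],"twist":0},{"jaw":1,"linear":[0,0,0],"twist":0},{"jaw":1,"linear":[0,0,0],"twist":0}]' >/dev/null
python3 -c "
from h import *
go(.501,.2875,.037,10.7)"
```

```text
shift [-0.11 -0.2   1.02] twist -0.09 q [0.33 0.68 1.67 0.   0.79 0.14] t 12.75 w 0.0871 tilt [ 6.e-04  2.e-04 -1.e+00]
```

```bash
python3 -m pendant '[{"jaw":1,"linear":[-0.1,-0.2,0.5],"twist":0},{"jaw":1,"linear":[0,0,0.5],"twist":0},{"jaw":0,"linear":[0,0,0],"twist":0},{"jaw":0,"linear":[0,0,0],"twist":0},{"jaw":0,"linear":[0,0,0],"twist":0},{"jaw":0,"linear":[0,0,0],"twist":0},{"jaw":0,"linear":[0,0,0],"twist":0},{"jaw":0,"linear":[0,0,0],"twist":0},{"jaw":0,"linear":[0,0,0],"twist":0},{"jaw":0,"linear":[0,0,0],"twist":0},{"jaw":0,"linear":[0,0,0],"twist":0}]' 25
python3 -m pendant '[{"jaw":0,"linear":[0,0,-0.5],"twist":0},{"jaw":0,"linear":[0,0,-1.5],"twist":0},{"jaw":0,"linear":[0,0,-2.5],"twist":0},{"jaw":0,"linear":[0,0,-2.5],"twist":0},{"jaw":0,"linear":[0,0,-2],"twist":0},{"jaw":0,"linear":[0,0,-1],"twist":0},{"jaw":0,"linear":[0,0,0],"twist":0}]'
python3 -c "
from h import *
go(.5384,.009,.032,10.7)"
```

```text
time: 13.67
position: [0.5001, 0.2881, 0.037]
tool_rot: [0.638, 0.77, 0.0, 0.0]
ft_force: [-0.1, -0.2, 0.2]
grip_width: 0.0493
grip_force: 25.0
time: 14.25
position: [0.5015, 0.2886, 0.1392]
tool_rot: [0.638, 0.77, 0.002, 0.001]
ft_force: [0.1, 0.0, -2.3]
grip_width: 0.0494
grip_force: 25.0
shift [-28.17  -1.61  10.69] twist -0.02 q [0.33 0.54 1.62 0.   0.98 0.14] t 14.25 w 0.0494 tilt [ 0.0047  0.0016 -1.    ]
```

```bash
python3 -m pendant '[{"jaw":0,"linear":[-1,-0.15,0],"twist":0},{"jaw":0,"linear":[-2,-0.15,0],"twist":0},{"jaw":0,"linear":[-2.8,-0.15,0],"twist":0},{"jaw":0,"linear":[-2.8,-0.15,0],"twist":0},{"jaw":0,"linear":[-2.8,-0.15,0],"twist":0},{"jaw":0,"linear":[-2.8,-0.15,0],"twist":0},{"jaw":0,"linear":[-2.8,-0.15,0],"twist":0},{"jaw":0,"linear":[-2.8,-0.15,0],"twist":0},{"jaw":0,"linear":[-2.8,-0.15,0],"twist":0},{"jaw":0,"linear":[-2.8,-0.15,0],"twist":0},{"jaw":0,"linear":[-2,-0.15,0],"twist":0},{"jaw":0,"linear":[-0.8,0,0],"twist":0}]' >/dev/null
python3 -m pendant '[{"jaw":0,"linear":[0,0,1],"twist":0},{"jaw":0,"linear":[0,0,2.5],"twist":0},{"jaw":0,"linear":[0,0,2.5],"twist":0},{"jaw":0,"linear":[0,0,2],"twist":0},{"jaw":0,"linear":[0,0,1],"twist":0},{"jaw":0,"linear":[0,0,0],"twist":0},{"jaw":0,"linear":[0,0,0],"twist":0}]'
python3 -c "
from h import *
go(.5384,.009,.032,10.7)"
```

```text
time: 15.83
position: [0.5352, 0.0088, 0.046]
tool_rot: [0.638, 0.77, -0.0, -0.001]
ft_force: [-0.4, 0.2, -2.3]
grip_width: 0.0494
grip_force: 25.0
shift [-0.04  0.32  1.4 ] twist 0.02 q [-0.19  0.65  1.78  0.    0.72 -0.38] t 15.83 w 0.0494 tilt [-2.2e-03  6.0e-04 -1.0e+00]
```

```bash
python3 -m pendant '[{"jaw":0,"linear":[0,0.2,0.5],"twist":0},{"jaw":0,"linear":[0,0,0.5],"twist":0},{"jaw":0,"linear":[0,0,0.2],"twist":0},{"jaw":0,"linear":[0,0,0.1],"twist":0},{"jaw":0,"linear":[0,0,0.05],"twist":0},{"jaw":0,"linear":[0,0,0],"twist":0},{"jaw":0,"linear":[0,0,0],"twist":0}]'
```

```text
time: 16.42
position: [0.5382, 0.0082, 0.0336]
tool_rot: [0.638, 0.77, 0.0, 0.0]
ft_force: [-0.4, -0.2, -2.4]
grip_width: 0.0495
grip_force: 25.0
```

```bash
python3 -m pendant '[{"jaw":0,"linear":[0,0,0.1],"twist":0},{"jaw":0,"linear":[0,0,0.06],"twist":0},{"jaw":0,"linear":[0,0,0],"twist":0},{"jaw":0,"linear":[0,0,0],"twist":0}]'
python3 -m pendant '[{"jaw":1,"linear":[0,0,0],"twist":0},{"jaw":1,"linear":[0,0,0],"twist":0},{"jaw":1,"linear":[0,0,0],"twist":0},{"jaw":1,"linear":[0,0,0],"twist":0},{"jaw":1,"linear":[0,0,0],"twist":0},{"jaw":1,"linear":[0,0,-1],"twist":0},{"jaw":1,"linear":[0,0,-2.5],"twist":0},{"jaw":1,"linear":[0,0,-3],"twist":0},{"jaw":1,"linear":[0,0,-3],"twist":0},{"jaw":1,"linear":[0,0,-1],"twist":0}]'
python3 -c "
from h import *
go(.4885,.3525,.029,10.7)"
```

```text
time: 16.75
position: [0.5382, 0.0082, 0.032]
tool_rot: [0.638, 0.77, 0.0, 0.0]
ft_force: [-1.0, 0.3, -0.8]
grip_width: 0.0498
grip_force: 25.0
time: 17.58
position: [0.5406, 0.0079, 0.1413]
tool_rot: [0.638, 0.77, 0.002, 0.003]
ft_force: [0.5, -1.0, 0.1]
grip_width: 0.0867
grip_force: 0.0
shift [34.86  1.19 11.14] twist -0.02 q [-0.19  0.49  1.71  0.    0.93 -0.38] t 17.58 w 0.0867 tilt [ 0.0076 -0.0014 -1.    ]
```

```bash
python3 -m pendant '[{"jaw":1,"linear":[1.5,0.15,0],"twist":0},{"jaw":1,"linear":[3.5,0.15,0],"twist":0},{"jaw":1,"linear":[3.5,0.15,0],"twist":0},{"jaw":1,"linear":[3.5,0.15,0],"twist":0},{"jaw":1,"linear":[3.5,0.15,0],"twist":0},{"jaw":1,"linear":[3.5,0.15,0],"twist":0},{"jaw":1,"linear":[3.5,0.15,0],"twist":0},{"jaw":1,"linear":[3.5,0.15,0],"twist":0},{"jaw":1,"linear":[3.5,0.15,0],"twist":0},{"jaw":1,"linear":[3.5,0.15,0],"twist":0},{"jaw":1,"linear":[1.9,0.15,0],"twist":0},{"jaw":1,"linear":[0,0,0],"twist":0}]' >/dev/null
python3 -m pendant '[{"jaw":1,"linear":[0,0,2],"twist":0},{"jaw":1,"linear":[0,0,2],"twist":0},{"jaw":1,"linear":[0,0,2],"twist":0},{"jaw":1,"linear":[0,0,0],"twist":0},{"jaw":1,"linear":[0,0,0],"twist":0},{"jaw":1,"linear":[0,0,0],"twist":0}]' >/dev/null
python3 -c "
from h import *
go(.4885,.3525,.030,10.7)"
```

```text
shift [-0.1  -0.2   4.75] twist -0.07 q [ 0.44  0.66  1.59 -0.    0.89  0.26] t 19.08 w 0.0871 tilt [ 8.e-04  2.e-04 -1.e+00]
```

```bash
python3 -m pendant '[{"jaw":1,"linear":[-0.1,-0.2,1],"twist":0},{"jaw":1,"linear":[0,0,2],"twist":0},{"jaw":1,"linear":[0,0,1.2],"twist":0},{"jaw":1,"linear":[0,0,0.5],"twist":0},{"jaw":1,"linear":[0,0,0],"twist":0},{"jaw":1,"linear":[0,0,0],"twist":0}]' 
python3 -m pendant '[{"jaw":0,"linear":[0,0,0],"twist":0},{"jaw":0,"linear":[0,0,0],"twist":0},{"jaw":0,"linear":[0,0,0],"twist":0},{"jaw":0,"linear":[0,0,0],"twist":0},{"jaw":0,"linear":[0,0,0],"twist":0},{"jaw":0,"linear":[0,0,0],"twist":0},{"jaw":0,"linear":[0,0,0],"twist":0},{"jaw":0,"linear":[0,0,0],"twist":0}]' 25
python3 -m pendant '[{"jaw":0,"linear":[0,0,-0.5],"twist":0},{"jaw":0,"linear":[0,0,-1.5],"twist":0},{"jaw":0,"linear":[0,0,-2.5],"twist":0},{"jaw":0,"linear":[0,0,-2.5],"twist":0},{"jaw":0,"linear":[0,0,-2],"twist":0},{"jaw":0,"linear":[0,0,-1],"twist":0},{"jaw":0,"linear":[0,0,0],"twist":0}]'
python3 -c "
from h import *
go(.5421,.0809,.025,10.7)"
```

```text
time: 19.58
position: [0.488, 0.3529, 0.0298]
tool_rot: [0.638, 0.77, -0.0, -0.0]
ft_force: [-0.3, 0.2, -0.4]
grip_width: 0.087
grip_force: 0.0
time: 20.25
position: [0.4879, 0.353, 0.03]
tool_rot: [0.638, 0.77, 0.0, 0.0]
ft_force: [-1.0, 0.1, 2.6]
grip_width: 0.0577
grip_force: 25.0
time: 20.83
position: [0.4892, 0.3536, 0.132]
tool_rot: [0.638, 0.77, 0.002, 0.001]
ft_force: [0.8, 0.6, -3.6]
grip_width: 0.0575
grip_force: 25.0
shift [-27.79   0.1   10.66] twist -0.03 q [0.44 0.58 1.56 0.   1.   0.25] t 20.83 w 0.0575 tilt [ 0.0042  0.002  -1.    ]
```

```bash
python3 -m pendant '[{"jaw":0,"linear":[-1,0,0],"twist":0},{"jaw":0,"linear":[-2,0,0],"twist":0},{"jaw":0,"linear":[-2.8,0,0],"twist":0},{"jaw":0,"linear":[-2.8,0,0],"twist":0},{"jaw":0,"linear":[-2.8,0,0],"twist":0},{"jaw":0,"linear":[-2.8,0,0],"twist":0},{"jaw":0,"linear":[-2.8,0,0],"twist":0},{"jaw":0,"linear":[-2.8,0,0],"twist":0},{"jaw":0,"linear":[-2.8,0,0],"twist":0},{"jaw":0,"linear":[-2.8,0,0],"twist":0},{"jaw":0,"linear":[-1.6,0.1,0],"twist":0},{"jaw":0,"linear":[-0.8,0.1,0],"twist":0}]' >/dev/null
python3 -m pendant '[{"jaw":0,"linear":[0,0,1],"twist":0},{"jaw":0,"linear":[0,0,2.5],"twist":0},{"jaw":0,"linear":[0,0,2.5],"twist":0},{"jaw":0,"linear":[0,0,2],"twist":0},{"jaw":0,"linear":[0,0,1],"twist":0},{"jaw":0,"linear":[0,0,0],"twist":0},{"jaw":0,"linear":[0,0,0],"twist":0}]' >/dev/null
python3 -c "
from h import *
go(.5421,.0809,.025,10.7)"
```

```text
shift [-0.03  0.17  1.39] twist 0.03 q [-0.06  0.67  1.76  0.    0.72 -0.24] t 22.42 w 0.0576 tilt [-2.2e-03  3.0e-04 -1.0e+00]
```

```bash
python3 -m pendant '[{"jaw":0,"linear":[0,0,0.5],"twist":0},{"jaw":0,"linear":[0,0,0.5],"twist":0},{"jaw":0,"linear":[0,0,0.2],"twist":0},{"jaw":0,"linear":[0,0,0.1],"twist":0},{"jaw":0,"linear":[0,0,0.1],"twist":0},{"jaw":0,"linear":[0,0,0.1],"twist":0},{"jaw":0,"linear":[0,0,0],"twist":0},{"jaw":0,"linear":[0,0,0],"twist":0}]'
```

```text
time: 23.08
position: [0.5416, 0.08, 0.0251]
tool_rot: [0.638, 0.77, 0.0, 0.0]
ft_force: [0.4, -0.6, -1.1]
grip_width: 0.0572
grip_force: 25.0
```

```bash
python3 -m pendant '[{"jaw":1,"linear":[0,0,0.03],"twist":0},{"jaw":1,"linear":[0,0,0],"twist":0},{"jaw":1,"linear":[0,0,0],"twist":0},{"jaw":1,"linear":[0,0,0],"twist":0},{"jaw":1,"linear":[0,0,0],"twist":0},{"jaw":1,"linear":[0,0,-1],"twist":0},{"jaw":1,"linear":[0,0,-2.5],"twist":0},{"jaw":1,"linear":[0,0,-3],"twist":0},{"jaw":1,"linear":[0,0,-3],"twist":0},{"jaw":1,"linear":[0,0,-3],"twist":0},{"jaw":1,"linear":[0,0,-1],"twist":0},{"jaw":1,"linear":[0,0,0],"twist":0}]'
python3 - <<'E'
from h import *
from rig import cams
for n in("scene","side"):
    c=cams.camera(n);W=world(c);z=W[...,2];H,S,V=cv2.split(cv2.cvtColor(c["color"],cv2.COLOR_BGR2HSV))
    reg=(abs(W[...,0]-.54)<.14)&(abs(W[...,1]-.30)<.14)&(c["depth"]>0)
    for b in blobs((z>.022)&(z<.05)&reg&(H<25)&(S>60),40):print(n,rect(W[b]),b.sum())
    for b in blobs((z>.032)&(z<.05)&reg&(H<25)&(S>60),20):print(n,"hi",rect(W[b]),b.sum())
    reg=(abs(W[...,0]-.54)<.08)&(abs(W[...,1]-.01)<.13)&(c["depth"]>0)
    for lo,hi in((.074,.084),(.084,.094),(.094,.107)):
      for b in blobs((z>lo)&(z<hi)&reg,40):(x,y),r=cv2.minEnclosingCircle((W[b][:,:2]*1000).astype(np.float32));print(n,lo,np.round([x,y,r],1))
    cv2.imwrite(f"pics/{n}2.png",c["color"])
go(.557,.2995,.1,10.7)
E
```

```text
time: 24.08
position: [0.5436, 0.08, 0.1631]
tool_rot: [0.638, 0.77, 0.002, 0.003]
ft_force: [-0.2, -0.1, 0.2]
grip_width: 0.0872
grip_force: 0.0
scene [556.8 300.8  42.4 130.8  10.6] 1398
scene [618.  310.7  10.9 209.7  10.7] 609
scene hi [556.8 301.1  42.1 130.2  10.8] 1179
scene 0.074 [537.4 -57.3  26.7]
scene 0.074 [543.   80.9  29.6]
scene 0.074 [545.   10.   23.9]
scene 0.084 [535.9 -58.9  25.1]
scene 0.084 [547.   10.4  23.6]
scene 0.094 [540.1   9.4  26.4]
side [610.6 332.3   8.4 127.2  10.3] 52
side [554.5 298.5  40.  135.8  10.7] 389
side hi [554.5 298.5  39.9 135.9  10.8] 330
side 0.074 [541.2  78.2  29.4]
side 0.074 [537.1  -2.4  23.1]
side 0.074 [533.3 -67.9  25.6]
side 0.084 [537.1  -3.1  22.9]
side 0.084 [535.  -63.1  26.8]
side 0.094 [537.5   5.6  26.7]
shift [21.26  5.66  5.94] twist -0.03 q [-0.06  0.48  1.67 -0.    0.99 -0.24] t 24.18 w 0.0871 tilt [-2.e-04 -0.e+00 -1.e+00]
```

View pics/scene2.png

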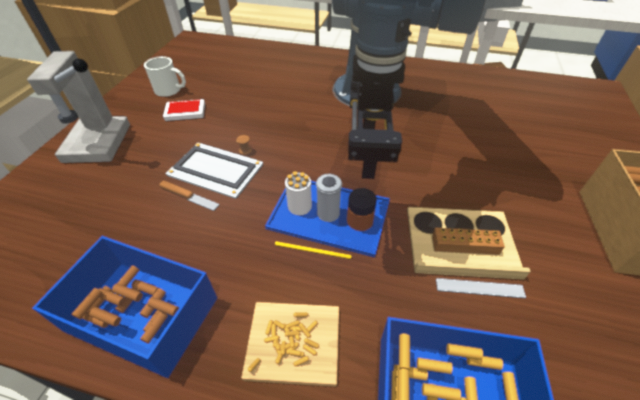

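The three containers stand in the tray: pot (298,193), can (329,197), jar (362,208). The block (468,240) is free, at (0.5558, 0.2997), yaw 10.7°.

The closed fingers span 70 mm over the block, against a 66 mm pocket. I'll grip with the tips about 13 mm above the block's underside so they stay above the rails.

```bash
python3 -m pendant '[{"jaw":0.7,"linear":[1.5,0.5,0],"twist":0},{"jaw":0.7,"linear":[3.2,0.7,0],"twist":0},{"jaw":0.7,"linear":[3.2,0.8,0],"twist":0},{"jaw":0.7,"linear":[3.2,0.8,0],"twist":0},{"jaw":0.7,"linear":[3.2,0.8,0],"twist":0},{"jaw":0.7,"linear":[3.2,0.8,0],"twist":0},{"jaw":0.7,"linear":[2.8,0.7,0],"twist":0},{"jaw":0.7,"linear":[1,0.2,0],"twist":0},{"jaw":0.7,"linear":[0,0,3],"twist":0},{"jaw":0.7,"linear":[0,0,3],"twist":0},{"jaw":0.7,"linear":[0,0,3],"twist":0},{"jaw":0.7,"linear":[0,0,0],"twist":0}]' >/dev/null
python3 -m pendant '[{"jaw":0.7,"linear":[0,0,0],"twist":0},{"jaw":0.7,"linear":[0,0,0],"twist":0}]' >/dev/null
python3 -c "
from h import *
go(.5558,.2997,-.001,10.7)
tips(.5558,.2997,10.7,.038)"
```

```text
shift [0.06 0.17 7.06] twist -0.06 q [ 0.32  0.7   1.52 -0.    0.92  0.13] t 25.35 w 0.0608 tilt [-2.e-04 -2.e-04 -1.e+00]
scene 1 164 [0.09  0.091 0.091 0.091 0.092 0.092 0.092 0.093]
scene -1 180 [0.088 0.09  0.09  0.092 0.093 0.093 0.093 0.093]
side 1 101 [0.094 0.096 0.096 0.098 0.099 0.1   0.101 0.101]
side -1 87 [0.093 0.094 0.097 0.098 0.098 0.099 0.099 0.099]
```

```bash
python3 -m pendant '[{"jaw":0.7,"linear":[0.05,0.15,1],"twist":0},{"jaw":0.7,"linear":[0,0,2],"twist":0},{"jaw":0.7,"linear":[0,0,2],"twist":0},{"jaw":0.7,"linear":[0,0,0.7],"twist":0},{"jaw":0.7,"linear":[0,0,0],"twist":0},{"jaw":0.7,"linear":[0,0,0],"twist":0}]' >/dev/null
python3 -c "
from h import *
go(.5558,.2997,-.001,10.7)
tips(.5558,.2997,10.7,.040)"
```

```text
shift [-0.04  0.01  1.38] twist -0.03 q [0.32 0.78 1.54 0.   0.82 0.13] t 25.95 w 0.0609 tilt [ 4.e-04  1.e-04 -1.e+00]
scene 1 414 [0.035 0.036 0.037 0.037 0.038 0.039 0.039 0.041]
scene -1 136 [0.032 0.034 0.034 0.035 0.035 0.035 0.036 0.036]
side 1 89 [0.041 0.042 0.043 0.043 0.044 0.046 0.047 0.047]
side -1 137 [0.038 0.04  0.041 0.042 0.044 0.045 0.046 0.047]
```

```bash
python3 -m pendant '[{"jaw":0.7,"linear":[0,0,0.8],"twist":0},{"jaw":0.7,"linear":[0,0,0.6],"twist":0},{"jaw":0.7,"linear":[0,0,0],"twist":0},{"jaw":0,"linear":[0,0,0],"twist":0},{"jaw":0,"linear":[0,0,0],"twist":0},{"jaw":0,"linear":[0,0,0],"twist":0},{"jaw":0,"linear":[0,0,0],"twist":0},{"jaw":0,"linear":[0,0,0],"twist":0},{"jaw":0,"linear":[0,0,0],"twist":0}]' 30
python3 -m pendant '[{"jaw":0,"linear":[0,0,-0.5],"twist":0},{"jaw":0,"linear":[0,0,-1.5],"twist":0},{"jaw":0,"linear":[0,0,-2.5],"twist":0},{"jaw":0,"linear":[0,0,-2.5],"twist":0},{"jaw":0,"linear":[0,0,-2.5],"twist":0},{"jaw":0,"linear":[0,0,-2.5],"twist":0},{"jaw":0,"linear":[0,0,-2],"twist":0},{"jaw":0,"linear":[0,0,-1],"twist":0},{"jaw":0,"linear":[0,0,0],"twist":0}]'
python3 -c "
from h import *
go(.4675,-.301,.15,-8.4)"
```

```text
time: 26.8
position: [0.5553, 0.3, -0.0014]
tool_rot: [0.638, 0.77, 0.0, 0.0]
ft_force: [-0.1, -0.7, 0.5]
grip_width: 0.0399
grip_force: 30.0
time: 27.55
position: [0.5569, 0.3006, 0.1512]
tool_rot: [0.638, 0.77, 0.002, 0.001]
ft_force: [0.1, -0.7, -0.9]
grip_width: 0.0397
grip_force: 30.0
shift [-5.746e+01 -1.993e+01 -3.000e-02] twist 19.08 q [0.32 0.59 1.46 0.   1.08 0.13] t 27.55 w 0.0397 tilt [ 0.0052  0.0017 -1.    ]
```

```bash
python3 -m pendant '[{"jaw":0,"linear":[-1.2,-0.4,0],"twist":0},{"jaw":0,"linear":[-2,-0.7,0],"twist":0},{"jaw":0,"linear":[-2.9,-1,0],"twist":0},{"jaw":0,"linear":[-2.9,-1,0],"twist":0},{"jaw":0,"linear":[-2.9,-1,0],"twist":0},{"jaw":0,"linear":[-2.9,-1,0],"twist":0},{"jaw":0,"linear":[-2.9,-1,0],"twist":0},{"jaw":0,"linear":[-2.9,-1,0],"twist":0},{"jaw":0,"linear":[-2.9,-1,0],"twist":0},{"jaw":0,"linear":[-2.9,-1,0],"twist":0},{"jaw":0,"linear":[-2.9,-1,0],"twist":0},{"jaw":0,"linear":[-2.9,-1,0],"twist":0}]' >/dev/null
python3 -m pendant '[{"jaw":0,"linear":[-2.9,-1,0],"twist":0},{"jaw":0,"linear":[-2.9,-1,0],"twist":0},{"jaw":0,"linear":[-2.9,-1,0],"twist":0},{"jaw":0,"linear":[-2.9,-1,0],"twist":0},{"jaw":0,"linear":[-2.9,-1,0],"twist":0},{"jaw":0,"linear":[-2.9,-1,0],"twist":0},{"jaw":0,"linear":[-2.9,-1,0],"twist":0},{"jaw":0,"linear":[-2.2,-0.8,0],"twist":0},{"jaw":0,"linear":[-1.5,-0.5,0],"twist":0},{"jaw":0,"linear":[-0.8,-0.4,0],"twist":0},{"jaw":0,"linear":[-0.5,-0.1,0],"twist":0}]' >/dev/null
python3 -m pendant '[{"jaw":0,"linear":[0,0,0],"twist":4.7},{"jaw":0,"linear":[0,0,0],"twist":4.8},{"jaw":0,"linear":[0,0,0],"twist":4.8},{"jaw":0,"linear":[0,0,0],"twist":4.8},{"jaw":0,"linear":[0,0,0],"twist":0},{"jaw":0,"linear":[0,0,0],"twist":0}]'
python3 - <<'E'
from h import *
go(.4675,-.301,-.003,-8.4)
from rig import cams
cv2.imwrite("pics/s3.png",cams.camera("scene")["color"][60:240,120:420].repeat(2,0).repeat(2,1))
E
```

```text
time: 29.97
position: [0.466, -0.3004, 0.1481]
tool_rot: [0.756, 0.655, 0.0, -0.001]
ft_force: [0.3, -0.3, -2.1]
grip_width: 0.0397
grip_force: 30.0
shift [-0.05  0.18 15.11] twist 0.17 q [-0.77  0.5   1.66  0.    0.98 -0.63] t 29.97 w 0.0397 tilt [-0.001   0.0014 -1.    ]
```

View pics/s3.png

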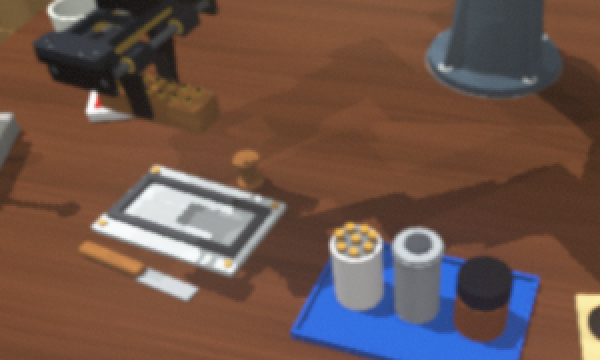

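The block is held above the nest at crop (165,95); the containers stay upright in the tray. I'll check where the block really is before lowering.

```bash
cat > blk.py <<'E'
from h import *
from rig import cams
def blk(zlo,zhi,cx=.467,cy=-.301):
    for n in("scene","side"):
        c=cams.camera(n);W=world(c);z=W[...,2];H,S,V=cv2.split(cv2.cvtColor(c["color"],cv2.COLOR_BGR2HSV))
        m=(np.hypot(W[...,0]-cx,W[...,1]-cy)<.12)&(z>zlo)&(z<zhi)&(c["depth"]>0)&(H<20)&(S>110)&(V>55)
        m[(np.hypot(W[...,0]-.3815,W[...,1]+.258)<.03)&(z<.06)]=0
        bs=blobs(m,25)
        if bs:
            q=W[np.any(bs,0)];print(n,rect(q),len(q),"z",np.round(np.percentile(q[:,2],[2,50,98]),4))
E
python3 -c "
from blk import *
blk(.13,.22)"
```

```text
scene [ 467.9 -298.3   61.   133.8    0.6] 937 z [0.1606 0.1852 0.201 ]
side [ 462.5 -320.4   41.5   95.7   -7.4] 1075 z [0.1688 0.19   0.1972]
```

```bash
python3 -m pendant '[{"jaw":0,"linear":[0,0.1,1],"twist":0},{"jaw":0,"linear":[0,0,2.5],"twist":0},{"jaw":0,"linear":[0,0,2.5],"twist":0},{"jaw":0,"linear":[0,0,2.5],"twist":0},{"jaw":0,"linear":[0,0,2],"twist":0},{"jaw":0,"linear":[0,0,1.5],"twist":0},{"jaw":0,"linear":[0,0,0.5],"twist":0},{"jaw":0,"linear":[0,0,0],"twist":0},{"jaw":0,"linear":[0,0,0],"twist":0}]' >/dev/null
python3 -c "
from blk import *
go(.4675,-.301,-.0034,-8.4)
blk(.03,.09)"
```

```text
shift [ 0.12 -0.01  2.68] twist -0.02 q [-0.77  0.7   1.74  0.    0.7  -0.63] t 30.87 w 0.0398 tilt [ 0. -0. -1.]
scene [ 468.1 -274.4   51.7   80.8   -7.9] 554 z [0.0406 0.0628 0.0704]
side [ 463.3 -327.4   41.    84.2   -7.3] 765 z [0.0455 0.066  0.0731]
```

```bash
python3 -m pendant '[{"jaw":0,"linear":[0.1,0,1],"twist":0},{"jaw":0,"linear":[0,0,0.9],"twist":0},{"jaw":0,"linear":[0,0,0.3],"twist":0},{"jaw":0,"linear":[0,0,0.15],"twist":0},{"jaw":0,"linear":[0,0,0.1],"twist":0},{"jaw":0,"linear":[0,0,0],"twist":0},{"jaw":0,"linear":[0,0,0],"twist":0}]'
```

```text
time: 31.55
position: [0.4675, -0.3012, -0.001]
tool_rot: [0.757, 0.653, 0.0, 0.0]
ft_force: [0.0, 0.4, -2.1]
grip_width: 0.04
grip_force: 30.0
```

```bash
python3 -m pendant '[{"jaw":0,"linear":[0,0,0.1],"twist":0},{"jaw":0,"linear":[0,0,0.08],"twist":0},{"jaw":0,"linear":[0,0,0],"twist":0},{"jaw":0,"linear":[0,0,0],"twist":0},{"jaw":0,"linear":[0,0,0],"twist":0}]'
```

```text
time: 31.97
position: [0.4674, -0.3011, -0.0028]
tool_rot: [0.757, 0.653, -0.0, 0.0]
ft_force: [-0.0, -0.1, -2.3]
grip_width: 0.0399
grip_force: 30.0
```

```bash
python3 -c "
from blk import *
blk(.02,.07); tips(.4675,-.301,-8.4,.028)"
```

```text
scene [ 473.9 -272.5   43.9   77.8   -7.5] 460 z [0.0212 0.0367 0.0443]
side [ 462.  -326.4   42.4   82.3   -8.2] 685 z [0.024  0.0391 0.0468]
scene 1 541 [0.015 0.015 0.015 0.016 0.016 0.016 0.016 0.017]
scene -1 141 [0.03  0.031 0.035 0.037 0.037 0.037 0.037 0.037]
side 1 186 [0.015 0.015 0.016 0.016 0.016 0.016 0.017 0.017]
side -1 104 [0.015 0.015 0.015 0.015 0.016 0.016 0.016 0.016]
```

```bash
python3 -m pendant '[{"jaw":0,"linear":[0,0,0.06],"twist":0},{"jaw":0,"linear":[0,0,0],"twist":0},{"jaw":0,"linear":[0,0,0],"twist":0}]'
python3 -m pendant '[{"jaw":0.7,"linear":[0,0,0],"twist":0},{"jaw":0.7,"linear":[0,0,0],"twist":0},{"jaw":0.7,"linear":[0,0,0],"twist":0},{"jaw":0.7,"linear":[0,0,0],"twist":0},{"jaw":0.7,"linear":[0,0,-0.5],"twist":0},{"jaw":0.7,"linear":[0,0,-2],"twist":0},{"jaw":0.7,"linear":[0,0,-3],"twist":0},{"jaw":0.7,"linear":[0,0,-3],"twist":0},{"jaw":0.7,"linear":[0,0,-3],"twist":0},{"jaw":1,"linear":[0,0,-3],"twist":0},{"jaw":1,"linear":[0,0,-1],"twist":0},{"jaw":1,"linear":[0,0,0],"twist":0}]'
python3 - <<'E'
from blk import *
blk(.015,.06)
c=cams.camera("side")["color"];cv2.imwrite("pics/s4.png",cv2.resize(c[90:380,240:400],(400,725))[:600])
go(.5382,.0082,.142,10.7)
E
```

```text
time: 32.42
position: [0.4674, -0.3012, -0.0034]
tool_rot: [0.757, 0.653, 0.0, 0.0]
ft_force: [0.8, -0.5, -2.0]
grip_width: 0.0396
grip_force: 30.0
time: 33.42
position: [0.469, -0.3026, 0.1549]
tool_rot: [0.757, 0.653, 0.0, 0.004]
ft_force: [0.6, -0.1, -0.0]
grip_width: 0.0736
grip_force: 0.0
scene [ 470.1 -298.5   41.   130.6   -8.7] 844 z [0.0167 0.036  0.0432]
side [ 466.5 -303.4   36.9  129.8   -7.8] 1105 z [0.0214 0.0388 0.046 ]
shift [31.56  2.58  0.87] twist -19.13 q [-0.77  0.5   1.66 -0.    0.98 -0.63] t 33.57 w 0.0834 tilt [-0.002   0.0019 -1.    ]
```

Run:
```python
from blk import *
# nest rails & block in both views, block centre in nest frame; jar/can/pot in tray
a=np.radians(-8.4);X=np.array([np.cos(a),np.sin(a)]);Y=np.array([-np.sin(a),np.cos(a)])
for n in("scene","side"):
    c=cams.camera(n);W=world(c);z=W[...,2];H,S,V=cv2.split(cv2.cvtColor(c["color"],cv2.COLOR_BGR2HSV))
    d=W[...,:2]-np.array([.4675,-.301]);x=d@X*1000;y=d@Y*1000;ok=c["depth"]>0
    b=(abs(x)<60)&(abs(y)<95)&(z>.026)&(z<.05)&ok
    b=max(blobs(b),key=np.sum);print(n,"block xy",np.round([np.percentile(x[b],1),np.percentile(x[b],99),np.percentile(y[b],1),np.percentile(y[b],99)],1),"z",np.round(np.percentile(z[b],[5,50,95]),4))
    q=np.abs(x)<75;w=q&(abs(y)<115)&(S<70)&ok&(z>.003)&(z<.02);w=max(blobs(w),key=np.sum)
    print(n,"nest xy",np.round([np.percentile(x[w],.5),np.percentile(x[w],99.5),np.percentile(y[w],.5),np.percentile(y[w],99.5)],1))
```

```text
scene block xy [-17.6  21.7 -60.3  67.4] z [0.028  0.0366 0.043 ]
scene nest xy [-64.1  66.1 -94.7 101.2]
side block xy [-19.5  19.9 -66.6  60.9] z [0.0354 0.0387 0.0452]
side nest xy [ -64.6   64.4 -102.4   96.3]
```

View pics/s4.png

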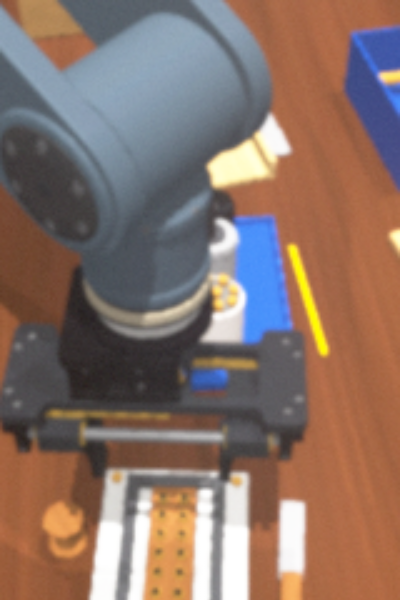

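The block lies centred in the pocket (175,545), rails around it. The spool and spatula are untouched. Now the returns, jar first.

```bash
python3 -m pendant '[{"jaw":1,"linear":[0,0,0],"twist":-4.8},{"jaw":1,"linear":[0,0,0],"twist":-4.8},{"jaw":1,"linear":[0,0,0],"twist":-4.8},{"jaw":1,"linear":[0,0,0],"twist":-4.7},{"jaw":1,"linear":[0,0,0],"twist":0},{"jaw":1,"linear":[0,0,0],"twist":0}]' >/dev/null
python3 -c "
from h import *
go(.5416,.080,.142,10.7)"
```

```text
shift [36.04 14.32  0.88] twist -0.16 q [-0.77  0.5   1.66  0.    0.98 -0.96] t 34.17 w 0.087 tilt [-0.002  0.002 -1.   ]
```

```bash
python3 -m pendant '[{"jaw":1,"linear":[1.5,0.5,0],"twist":0},{"jaw":1,"linear":[3.3,1.3,0],"twist":0},{"jaw":1,"linear":[3.3,1.3,0],"twist":0},{"jaw":1,"linear":[3.3,1.3,0],"twist":0},{"jaw":1,"linear":[3.3,1.3,0],"twist":0},{"jaw":1,"linear":[3.3,1.3,0],"twist":0},{"jaw":1,"linear":[3.3,1.3,0],"twist":0},{"jaw":1,"linear":[3.3,1.3,0],"twist":0},{"jaw":1,"linear":[3.3,1.3,0],"twist":0},{"jaw":1,"linear":[3.3,1.3,0],"twist":0},{"jaw":1,"linear":[3.3,1.3,0],"twist":0},{"jaw":1,"linear":[1.5,0.8,0],"twist":0}]' >/dev/null
python3 -m pendant '[{"jaw":1,"linear":[0,0,0],"twist":0},{"jaw":1,"linear":[0,0,1.5],"twist":0},{"jaw":1,"linear":[0,0,1.5],"twist":0},{"jaw":1,"linear":[0,0,0],"twist":0},{"jaw":1,"linear":[0,0,0],"twist":0}]' >/dev/null
python3 -c "
from h import *
go(.5416,.080,.025,10.7)"
```

```text
shift [0.06 0.22 9.58] twist -0.09 q [-0.06  0.53  1.71 -0.    0.9  -0.24] t 35.58 w 0.0869 tilt [-3.1e-03  1.0e-04 -1.0e+00]
```

```bash
python3 -m pendant '[{"jaw":1,"linear":[0,0,1.5],"twist":0},{"jaw":1,"linear":[0,0,2.5],"twist":0},{"jaw":1,"linear":[0,0,2.5],"twist":0},{"jaw":1,"linear":[0,0,2],"twist":0},{"jaw":1,"linear":[0,0,0.6],"twist":0},{"jaw":1,"linear":[0,0,0],"twist":0},{"jaw":1,"linear":[0,0,0],"twist":0}]' >/dev/null
python3 -c "
from h import *
go(.5416,.080,.025,10.7)"
```

```text
shift [ 0.11 -0.01  0.63] twist -0.06 q [-0.06  0.68  1.76 -0.    0.7  -0.25] t 36.17 w 0.0872 tilt [ 1.e-03 -1.e-04 -1.e+00]
```

```bash
python3 -m pendant '[{"jaw":1,"linear":[0.1,0,0.6],"twist":0},{"jaw":1,"linear":[0,0,0],"twist":0},{"jaw":0,"linear":[0,0,0],"twist":0},{"jaw":0,"linear":[0,0,0],"twist":0},{"jaw":0,"linear":[0,0,0],"twist":0},{"jaw":0,"linear":[0,0,0],"twist":0},{"jaw":0,"linear":[0,0,0],"twist":0},{"jaw":0,"linear":[0,0,0],"twist":0},{"jaw":0,"linear":[0,0,0],"twist":0}]' 25
python3 -m pendant '[{"jaw":0,"linear":[0,0,-0.5],"twist":0},{"jaw":0,"linear":[0,0,-1.5],"twist":0},{"jaw":0,"linear":[0,0,-2.5],"twist":0},{"jaw":0,"linear":[0,0,-2.5],"twist":0},{"jaw":0,"linear":[0,0,-2],"twist":0},{"jaw":0,"linear":[0,0,-1],"twist":0},{"jaw":0,"linear":[0,0,0],"twist":0}]'
python3 -c "
from h import *
go(.488,.353,.030,10.7)"
```

```text
time: 36.92
position: [0.5413, 0.0802, 0.0247]
tool_rot: [0.638, 0.77, 0.0, 0.0]
ft_force: [-0.1, 0.6, -0.2]
grip_width: 0.0573
grip_force: 25.0
time: 37.5
position: [0.5423, 0.0801, 0.1266]
tool_rot: [0.638, 0.77, 0.001, 0.002]
ft_force: [0.0, -0.5, -3.6]
grip_width: 0.0573
grip_force: 25.0
shift [27.83 -0.32  9.63] twist -0.02 q [-0.06  0.52  1.7   0.    0.91 -0.24] t 37.5 w 0.0573 tilt [ 4.3e-03 -2.0e-04 -1.0e+00]
```

```bash
python3 -m pendant '[{"jaw":0,"linear":[1,0,0],"twist":0},{"jaw":0,"linear":[2,0,0],"twist":0},{"jaw":0,"linear":[2.8,0,0],"twist":0},{"jaw":0,"linear":[2.8,0,0],"twist":0},{"jaw":0,"linear":[2.8,0,0],"twist":0},{"jaw":0,"linear":[2.8,0,0],"twist":0},{"jaw":0,"linear":[2.8,0,0],"twist":0},{"jaw":0,"linear":[2.8,0,0],"twist":0},{"jaw":0,"linear":[2.8,-0.1,0],"twist":0},{"jaw":0,"linear":[2.8,-0.1,0],"twist":0},{"jaw":0,"linear":[1.6,0,0],"twist":0},{"jaw":0,"linear":[0.8,0,0],"twist":0}]' >/dev/null
python3 -m pendant '[{"jaw":0,"linear":[0,0,1],"twist":0},{"jaw":0,"linear":[0,0,2.5],"twist":0},{"jaw":0,"linear":[0,0,2.5],"twist":0},{"jaw":0,"linear":[0,0,1.5],"twist":0},{"jaw":0,"linear":[0,0,0.5],"twist":0},{"jaw":0,"linear":[0,0,0],"twist":0},{"jaw":0,"linear":[0,0,0],"twist":0}]' >/dev/null
python3 -c "
from h import *
go(.488,.353,.030,10.7)"
```

```text
shift [0.08 0.04 1.41] twist -0.09 q [ 0.44  0.71  1.61 -0.    0.82  0.25] t 39.08 w 0.0573 tilt [-8.e-04 -5.e-04 -1.e+00]
```

```bash
python3 -m pendant '[{"jaw":0,"linear":[0,0,0.5],"twist":0},{"jaw":0,"linear":[0,0,0.5],"twist":0},{"jaw":0,"linear":[0,0,0.2],"twist":0},{"jaw":0,"linear":[0,0,0.1],"twist":0},{"jaw":0,"linear":[0,0,0.1],"twist":0},{"jaw":0,"linear":[0,0,0],"twist":0},{"jaw":0,"linear":[0,0,0],"twist":0}]'
```

```text
time: 39.67
position: [0.4877, 0.3531, 0.0307]
tool_rot: [0.638, 0.77, 0.0, 0.0]
ft_force: [-0.0, 0.1, -3.1]
grip_width: 0.0573
grip_force: 25.0
```

```bash
python3 -m pendant '[{"jaw":0,"linear":[0,0,0.1],"twist":0},{"jaw":0,"linear":[0,0,0],"twist":0},{"jaw":0,"linear":[0,0,0],"twist":0}]'
python3 -m pendant '[{"jaw":1,"linear":[0,0,0],"twist":0},{"jaw":1,"linear":[0,0,0],"twist":0},{"jaw":1,"linear":[0,0,0],"twist":0},{"jaw":1,"linear":[0,0,0],"twist":0},{"jaw":1,"linear":[0,0,0],"twist":0},{"jaw":1,"linear":[0,0,-1],"twist":0},{"jaw":1,"linear":[0,0,-2.5],"twist":0},{"jaw":1,"linear":[0,0,-3],"twist":0},{"jaw":1,"linear":[0,0,-3],"twist":0},{"jaw":1,"linear":[0,0,-2],"twist":0},{"jaw":1,"linear":[0,0,0],"twist":0}]'
python3 -c "
from h import *
go(.5382,.0082,.032,10.7)"
```

```text
time: 39.92
position: [0.4879, 0.3532, 0.0297]
tool_rot: [0.638, 0.77, 0.0, 0.0]
ft_force: [-0.8, 1.1, -2.9]
grip_width: 0.0573
grip_force: 25.0
time: 40.83
position: [0.4909, 0.3547, 0.1505]
tool_rot: [0.638, 0.77, 0.005, 0.002]
ft_force: [0.8, 0.2, 0.5]
grip_width: 0.087
grip_force: 0.0
shift [-34.96  -1.9   11.73] twist -0.02 q [0.44 0.56 1.54 0.   1.03 0.25] t 40.83 w 0.087 tilt [ 0.0099  0.0048 -0.9999]
```

```bash
python3 -m pendant '[{"jaw":1,"linear":[-1.5,-0.1,0],"twist":0},{"jaw":1,"linear":[-3.3,-0.14,0],"twist":0},{"jaw":1,"linear":[-3.3,-0.14,0],"twist":0},{"jaw":1,"linear":[-3.3,-0.14,0],"twist":0},{"jaw":1,"linear":[-3.3,-0.14,0],"twist":0},{"jaw":1,"linear":[-3.3,-0.14,0],"twist":0},{"jaw":1,"linear":[-3.3,-0.14,0],"twist":0},{"jaw":1,"linear":[-3.3,-0.14,0],"twist":0},{"jaw":1,"linear":[-3.3,-0.14,0],"twist":0},{"jaw":1,"linear":[-3.3,-0.14,0],"twist":0},{"jaw":1,"linear":[-2.5,-0.14,0],"twist":0},{"jaw":1,"linear":[-1.1,0,0],"twist":0}]' >/dev/null
python3 -m pendant '[{"jaw":1,"linear":[0,0,0],"twist":0},{"jaw":1,"linear":[0,0,1],"twist":0},{"jaw":1,"linear":[0,0,1],"twist":0},{"jaw":1,"linear":[0,0,0],"twist":0},{"jaw":1,"linear":[0,0,0],"twist":0}]' >/dev/null
python3 -c "
from h import *
go(.5382,.0082,.032,10.7)"
```

```text
shift [-0.22  0.24  9.12] twist 0.09 q [-0.19  0.52  1.73  0.    0.9  -0.38] t 42.25 w 0.0867 tilt [-3.5e-03  9.0e-04 -1.0e+00]
```

```bash
python3 -m pendant '[{"jaw":1,"linear":[-0.1,0,1.5],"twist":0},{"jaw":1,"linear":[0,0,2.5],"twist":0},{"jaw":1,"linear":[0,0,2.5],"twist":0},{"jaw":1,"linear":[0,0,1.5],"twist":0},{"jaw":1,"linear":[0,0,0.6],"twist":0},{"jaw":1,"linear":[0,0,0],"twist":0},{"jaw":1,"linear":[0,0,0],"twist":0}]' >/dev/null
python3 -c "
from h import *
go(.5382,.0082,.032,10.7)"
```

```text
shift [0.04 0.04 0.68] twist 0.03 q [-0.19  0.66  1.78  0.    0.7  -0.38] t 42.83 w 0.0868 tilt [ 4.e-04 -0.e+00 -1.e+00]
```

```bash
python3 -m pendant '[{"jaw":1,"linear":[0,0,0.65],"twist":0},{"jaw":1,"linear":[0,0,0],"twist":0},{"jaw":0,"linear":[0,0,0],"twist":0},{"jaw":0,"linear":[0,0,0],"twist":0},{"jaw":0,"linear":[0,0,0],"twist":0},{"jaw":0,"linear":[0,0,0],"twist":0},{"jaw":0,"linear":[0,0,0],"twist":0},{"jaw":0,"linear":[0,0,0],"twist":0},{"jaw":0,"linear":[0,0,0],"twist":0},{"jaw":0,"linear":[0,0,0],"twist":0}]' 25
python3 -m pendant '[{"jaw":0,"linear":[0,0,-0.5],"twist":0},{"jaw":0,"linear":[0,0,-1.5],"twist":0},{"jaw":0,"linear":[0,0,-2.5],"twist":0},{"jaw":0,"linear":[0,0,-2.5],"twist":0},{"jaw":0,"linear":[0,0,-2],"twist":0},{"jaw":0,"linear":[0,0,-1],"twist":0},{"jaw":0,"linear":[0,0,0],"twist":0}]'
python3 -c "
from h import *
go(.5001,.2881,.037,10.7)"
```

```text
time: 43.67
position: [0.5378, 0.0072, 0.0321]
tool_rot: [0.638, 0.77, 0.0, 0.0]
ft_force: [0.4, 0.8, 0.6]
grip_width: 0.0495
grip_force: 25.0
time: 44.25
position: [0.5388, 0.0071, 0.1342]
tool_rot: [0.638, 0.77, 0.001, 0.002]
ft_force: [0.0, -0.2, -2.8]
grip_width: 0.0499
grip_force: 25.0
shift [28.35  1.36  9.68] twist -0.02 q [-0.19  0.5   1.72  0.    0.92 -0.38] t 44.25 w 0.0499 tilt [ 4.4e-03 -9.0e-04 -1.0e+00]
```

```bash
python3 -m pendant '[{"jaw":0,"linear":[1,0.13,0],"twist":0},{"jaw":0,"linear":[2,0.13,0],"twist":0},{"jaw":0,"linear":[2.8,0.13,0],"twist":0},{"jaw":0,"linear":[2.8,0.13,0],"twist":0},{"jaw":0,"linear":[2.8,0.13,0],"twist":0},{"jaw":0,"linear":[2.8,0.13,0],"twist":0},{"jaw":0,"linear":[2.8,0.13,0],"twist":0},{"jaw":0,"linear":[2.8,0.13,0],"twist":0},{"jaw":0,"linear":[2.8,0.13,0],"twist":0},{"jaw":0,"linear":[2.8,0.13,0],"twist":0},{"jaw":0,"linear":[2,0.13,0],"twist":0},{"jaw":0,"linear":[0.9,0,0],"twist":0}]' >/dev/null
python3 -m pendant '[{"jaw":0,"linear":[0,0,1],"twist":0},{"jaw":0,"linear":[0,0,2.5],"twist":0},{"jaw":0,"linear":[0,0,2.5],"twist":0},{"jaw":0,"linear":[0,0,1.5],"twist":0},{"jaw":0,"linear":[0,0,0.5],"twist":0},{"jaw":0,"linear":[0,0,0],"twist":0},{"jaw":0,"linear":[0,0,0],"twist":0}]' >/dev/null
python3 -c "
from h import *
go(.5001,.2881,.037,10.7)"
```

```text
shift [0.08 0.11 1.46] twist -0.09 q [ 0.33  0.67  1.68 -0.    0.8   0.14] t 45.83 w 0.0495 tilt [-9.e-04 -5.e-04 -1.e+00]
```

```bash
python3 -m pendant '[{"jaw":0,"linear":[0,0,0.5],"twist":0},{"jaw":0,"linear":[0,0,0.5],"twist":0},{"jaw":0,"linear":[0,0,0.2],"twist":0},{"jaw":0,"linear":[0,0,0.1],"twist":0},{"jaw":0,"linear":[0,0,0.1],"twist":0},{"jaw":0,"linear":[0,0,0.1],"twist":0},{"jaw":0,"linear":[0,0,0],"twist":0},{"jaw":0,"linear":[0,0,0],"twist":0}]'
```

```text
time: 46.5
position: [0.4992, 0.2881, 0.0372]
tool_rot: [0.638, 0.77, 0.0, 0.0]
ft_force: [-0.6, 0.3, -2.1]
grip_width: 0.0496
grip_force: 25.0
```

```bash
python3 -m pendant '[{"jaw":0,"linear":[0,0,0.05],"twist":0},{"jaw":0,"linear":[0,0,0],"twist":0}]'
python3 -m pendant '[{"jaw":1,"linear":[0,0,0],"twist":0},{"jaw":1,"linear":[0,0,0],"twist":0},{"jaw":1,"linear":[0,0,0],"twist":0},{"jaw":1,"linear":[0,0,0],"twist":0},{"jaw":1,"linear":[0,0,0],"twist":0},{"jaw":1,"linear":[0,0,-1],"twist":0},{"jaw":1,"linear":[0,0,-2.5],"twist":0},{"jaw":1,"linear":[0,0,-3],"twist":0},{"jaw":1,"linear":[0,0,-3],"twist":0},{"jaw":1,"linear":[0,0,-1],"twist":0},{"jaw":1,"linear":[0,0,0],"twist":0}]'
python3 -c "
from h import *
go(.5349,-.0607,.0327,10.7)"
```

```text
time: 46.67
position: [0.4993, 0.2881, 0.0371]
tool_rot: [0.638, 0.77, 0.0, 0.0]
ft_force: [-1.1, -1.1, 1.7]
grip_width: 0.05
grip_force: 25.0
time: 47.58
position: [0.5015, 0.2889, 0.1452]
tool_rot: [0.638, 0.77, 0.003, 0.002]
ft_force: [-0.3, -0.0, -0.1]
grip_width: 0.0868
grip_force: 0.0
shift [-34.99  -3.28  11.19] twist -0.02 q [0.33 0.53 1.61 0.   0.99 0.14] t 47.58 w 0.0868 tilt [ 0.0073  0.0025 -1.    ]
```

```bash
python3 -m pendant '[{"jaw":1,"linear":[-1.5,-0.1,0],"twist":0},{"jaw":1,"linear":[-3.3,-0.27,0],"twist":0},{"jaw":1,"linear":[-3.3,-0.27,0],"twist":0},{"jaw":1,"linear":[-3.3,-0.27,0],"twist":0},{"jaw":1,"linear":[-3.3,-0.27,0],"twist":0},{"jaw":1,"linear":[-3.3,-0.27,0],"twist":0},{"jaw":1,"linear":[-3.3,-0.27,0],"twist":0},{"jaw":1,"linear":[-3.3,-0.27,0],"twist":0},{"jaw":1,"linear":[-3.3,-0.27,0],"twist":0},{"jaw":1,"linear":[-3.3,-0.27,0],"twist":0},{"jaw":1,"linear":[-2.6,-0.27,0],"twist":0},{"jaw":1,"linear":[-1.1,-0.2,0],"twist":0}]' >/dev/null
python3 -m pendant '[{"jaw":1,"linear":[0,0,0],"twist":0},{"jaw":1,"linear":[0,0,1],"twist":0},{"jaw":1,"linear":[0,0,1],"twist":0},{"jaw":1,"linear":[0,0,0],"twist":0},{"jaw":1,"linear":[0,0,0],"twist":0}]' >/dev/null
python3 -c "
from h import *
go(.5349,-.0607,.0327,10.7)"
```

```text
shift [-0.26  0.18  8.75] twist 0.09 q [-0.32  0.52  1.73  0.    0.89 -0.51] t 49.0 w 0.087 tilt [-0.0033  0.0013 -1.    ]
```

```bash
python3 -m pendant '[{"jaw":1,"linear":[-0.1,0,1.5],"twist":0},{"jaw":1,"linear":[0,0,2.5],"twist":0},{"jaw":1,"linear":[0,0,2.5],"twist":0},{"jaw":1,"linear":[0,0,1.2],"twist":0},{"jaw":1,"linear":[0,0,0.6],"twist":0},{"jaw":1,"linear":[0,0,0],"twist":0},{"jaw":1,"linear":[0,0,0],"twist":0}]' >/dev/null
python3 -c "
from h import *
go(.5349,-.0607,.0327,10.7)"
```

```text
shift [0.03 0.01 0.61] twist 0.02 q [-0.32  0.66  1.78  0.    0.7  -0.51] t 49.58 w 0.087 tilt [ 4.e-04 -1.e-04 -1.e+00]
```

```bash
python3 -m pendant '[{"jaw":1,"linear":[0,0,0.55],"twist":0},{"jaw":1,"linear":[0,0,0],"twist":0},{"jaw":0,"linear":[0,0,0],"twist":0},{"jaw":0,"linear":[0,0,0],"twist":0},{"jaw":0,"linear":[0,0,0],"twist":0},{"jaw":0,"linear":[0,0,0],"twist":0},{"jaw":0,"linear":[0,0,0],"twist":0},{"jaw":0,"linear":[0,0,0],"twist":0},{"jaw":0,"linear":[0,0,0],"twist":0},{"jaw":0,"linear":[0,0,0],"twist":0}]' 25
python3 -m pendant '[{"jaw":0,"linear":[0,0,-0.5],"twist":0},{"jaw":0,"linear":[0,0,-1.5],"twist":0},{"jaw":0,"linear":[0,0,-2.5],"twist":0},{"jaw":0,"linear":[0,0,-2.5],"twist":0},{"jaw":0,"linear":[0,0,-2],"twist":0},{"jaw":0,"linear":[0,0,-1],"twist":0},{"jaw":0,"linear":[0,0,0],"twist":0}]'
python3 -c "
from h import *
go(.5129,.2223,.0378,10.7)"
```

```text
time: 50.42
position: [0.5346, -0.0616, 0.0331]
tool_rot: [0.638, 0.77, 0.0, 0.0]
ft_force: [0.3, -0.4, 0.2]
grip_width: 0.053
grip_force: 25.0
time: 51.0
position: [0.5358, -0.0619, 0.1352]
tool_rot: [0.638, 0.77, 0.001, 0.002]
ft_force: [-0.2, -0.5, -3.0]
grip_width: 0.0534
grip_force: 25.0
shift [28.37  2.98  9.69] twist -0.02 q [-0.32  0.5   1.72 -0.    0.92 -0.51] t 51.0 w 0.0534 tilt [ 0.0044 -0.0015 -1.    ]
```

```bash
python3 -m pendant '[{"jaw":0,"linear":[1,0.28,0],"twist":0},{"jaw":0,"linear":[2,0.28,0],"twist":0},{"jaw":0,"linear":[2.8,0.28,0],"twist":0},{"jaw":0,"linear":[2.8,0.28,0],"twist":0},{"jaw":0,"linear":[2.8,0.28,0],"twist":0},{"jaw":0,"linear":[2.8,0.28,0],"twist":0},{"jaw":0,"linear":[2.8,0.28,0],"twist":0},{"jaw":0,"linear":[2.8,0.28,0],"twist":0},{"jaw":0,"linear":[2.8,0.28,0],"twist":0},{"jaw":0,"linear":[2.8,0.28,0],"twist":0},{"jaw":0,"linear":[2,0.28,0],"twist":0},{"jaw":0,"linear":[0.9,0,0],"twist":0}]' >/dev/null
python3 -m pendant '[{"jaw":0,"linear":[0,0,0],"twist":0},{"jaw":0,"linear":[0,0,1],"twist":0},{"jaw":0,"linear":[0,0,2.5],"twist":0},{"jaw":0,"linear":[0,0,2.5],"twist":0},{"jaw":0,"linear":[0,0,1.5],"twist":0},{"jaw":0,"linear":[0,0,0.5],"twist":0},{"jaw":0,"linear":[0,0,0],"twist":0},{"jaw":0,"linear":[0,0,0],"twist":0}]' >/dev/null
python3 -c "
from h import *
go(.5129,.2223,.0378,10.7)"
```

```text
shift [0.09 0.05 1.5 ] twist -0.11 q [ 0.21  0.65  1.72 -0.    0.77  0.02] t 52.67 w 0.0534 tilt [-5.e-04 -3.e-04 -1.e+00]
```

```bash
python3 -m pendant '[{"jaw":0,"linear":[0,0,0.5],"twist":0},{"jaw":0,"linear":[0,0,0.5],"twist":0},{"jaw":0,"linear":[0,0,0.2],"twist":0},{"jaw":0,"linear":[0,0,0.1],"twist":0},{"jaw":0,"linear":[0,0,0.1],"twist":0},{"jaw":0,"linear":[0,0,0.1],"twist":0},{"jaw":0,"linear":[0,0,0],"twist":0},{"jaw":0,"linear":[0,0,0],"twist":0}]'
```

```text
time: 53.33
position: [0.5125, 0.2224, 0.0382]
tool_rot: [0.638, 0.77, 0.0, 0.0]
ft_force: [0.4, 0.1, -2.6]
grip_width: 0.0536
grip_force: 25.0
```

```bash
python3 -m pendant '[{"jaw":0,"linear":[0,0,0.06],"twist":0},{"jaw":0,"linear":[0,0,0],"twist":0},{"jaw":0,"linear":[0,0,0],"twist":0}]'
python3 -m pendant '[{"jaw":1,"linear":[0,0,0],"twist":0},{"jaw":1,"linear":[0,0,0],"twist":0},{"jaw":1,"linear":[0,0,0],"twist":0},{"jaw":1,"linear":[0,0,0],"twist":0},{"jaw":1,"linear":[0,0,0],"twist":0},{"jaw":1,"linear":[0,0,-1],"twist":0},{"jaw":1,"linear":[0,0,-2.5],"twist":0},{"jaw":1,"linear":[0,0,-3],"twist":0},{"jaw":1,"linear":[0,0,-3],"twist":0},{"jaw":1,"linear":[0,0,-3],"twist":0},{"jaw":1,"linear":[0,0,-3],"twist":0},{"jaw":1,"linear":[0,0,0],"twist":0}]'
python3 -m pendant '[{"jaw":1,"linear":[-3,0,0],"twist":0},{"jaw":1,"linear":[-3,0,0],"twist":0},{"jaw":1,"linear":[-3,0,0],"twist":0},{"jaw":1,"linear":[-3,0,0],"twist":0},{"jaw":1,"linear":[-3,0,0],"twist":0},{"jaw":1,"linear":[-2,0,0],"twist":0},{"jaw":1,"linear":[0,0,0],"twist":0},{"jaw":1,"linear":[0,0,0],"twist":0},{"jaw":1,"linear":[0,0,0],"twist":0}]' >/dev/null
python3 - <<'E'
from blk import *
blk(.015,.06)
for n in("scene","side"):
    c=cams.camera(n);W=world(c);z=W[...,2];reg=(abs(W[...,0]-.52)<.12)&(abs(W[...,1]-.28)<.13)&(c["depth"]>0)
    for lo,hi in((.079,.087),(.087,.094),(.094,.106)):
      for b in blobs((z>lo)&(z<hi)&reg,40):(x,y),r=cv2.minEnclosingCircle((W[b][:,:2]*1000).astype(np.float32));print(n,lo,np.round([x,y,r],1))
    if n=="scene":cv2.imwrite("pics/end.png",c["color"])
E
```

```text
time: 53.58
position: [0.5125, 0.2224, 0.0381]
tool_rot: [0.638, 0.77, 0.0, 0.0]
ft_force: [-0.7, 0.1, 4.4]
grip_width: 0.0535
grip_force: 25.0
time: 54.58
position: [0.5165, 0.2234, 0.1994]
tool_rot: [0.638, 0.77, 0.005, 0.004]
ft_force: [0.5, -0.1, -0.4]
grip_width: 0.0873
grip_force: 0.0
scene [ 470.5 -299.2   41.7  131.1   -8. ] 841 z [0.0166 0.0361 0.0437]
side [ 466.7 -303.3   36.3  128.9   -8.3] 1099 z [0.022  0.0389 0.0461]
scene 0.079 [490.  353.2  29.3]
scene 0.079 [518.9 224.2  26.3]
scene 0.079 [504.9 289.1  24.4]
scene 0.087 [514.5 225.6  27.2]
scene 0.087 [505.1 289.2  24.3]
scene 0.094 [503.4 289.5  26.1]
side 0.087 [513.6 221.7  27.7]
```

View pics/end.png

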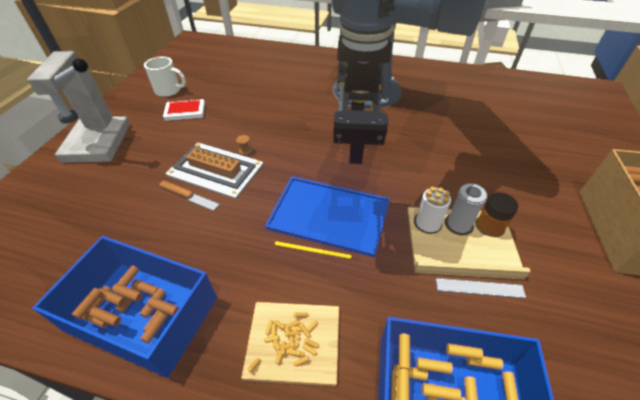

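The end view shows the pot (434,208), can (467,207) and jar (498,213) back on their pads within about 2 mm. The block is in the nest (214,160), and the gripper is clear of everything.

```bash
python3 -c "
from rig import robot
print(robot.hand_in())"
```

```text
the job is handed in; nothing more can be done
None
```

The job is handed in at about 55 s of the 147 s limit, with no verdict returned: the block lies in the nest's pocket, and by the last camera check the jar, can and pot stand upright within about 2 mm of their starting spots.

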